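# Press a dowel home with a ratchet press and wind it back

### The arm

A 6-joint arm with a two-finger parallel gripper is mounted at the origin on the work surface. World frame = base frame: x ahead of the robot, y to its left, z up, the work surface at z = 0. Lengths are in mm, angles in rad, forces in N, time in s.
With the tool pointing down it reaches from about 275 to 750 mm from the base axis. Payload 10.2 kg.
Tool frame: the origin (TCP) lies at the very end of the fingers, on their centre line; the grasp point (between the pads) lies behind it (ctrl.grasp_offset is the z of the grasp point in the tool frame, in mm); z points along the fingers, y is the direction in which the jaws open and shut (so a half turn about z gives the same grasp; the last joint's range is limited). The gripper opens to 85 mm and grips with 20 to 120 N. Pads are 22 mm wide; open, the fingers measure 114 mm over their backs; the gripper's body (76 mm by 85 mm) begins 54 mm behind the grasp point. The pads swing forward as they close: fully open they stand 13 mm farther back than shut.
Start: joints at [1.068, 0.313, 1.498, -0, 1.331, -0.223], TCP at [144.999, 504.586, 231.294] pointing down, gripper open.
Joint ranges: [-2.94, 2.94], [-0.97, 2.17], [0.19, 2.56], [-1.23, 4.37], [0.02, 3.11], [-2.88, 2.88]. Speed limits (rad/s): [2.39, 2.39, 3.01, 3.14, 3.14, 3.14].

### API

Orientations are given as a unit quaternion [w, x, y, z].
In Python, from rig import ctrl, capture, job gives the robot as it stands. The module is installed in compiled form; this text tells all that it offers.
- The arm moves only by the tool move_arm, never from a script. Its argument "series" is a list of rows, each a list of 7 numbers: the turn, a rotation vector about the tool's x, y, z in rad, then the shift along the tool's x, y, z in cm, then the opening, from 0 (shut) to 1 (fully open). A call has 1 to 5 rows; each row is the pose to reach, as a shift and turn from the pose measured when the call began, along the tool's axes at that moment; what a row does not reach only later rows make up. A row lasts 1/12 s, in which the tool goes at most 41.7 mm and 7.16 degrees, less where a joint would pass 70% of its speed; a pose out of reach is approached as far as the arm can. A call with a gripper value outside its range is refused whole. The fingers move at their own pace and stop on an object; "grip_force" is the grip in N (left out, the last holds). Time passes only in rows, so rows that repeat a pose let the fingers close. It gives the time, the measured TCP pose, the force and the opening at its end, in the units of the state.
- ctrl.sense(): the state, without advancing time (a new reading comes with each control period).
- capture(name): name is "side" or "top" or "wrist"; returns a dict with "frame" (480x640x3 uint8, red, green, blue), "mtx" (3x3 intrinsics, pixels), "R" (3x3) and "t" (3): a world point X has camera coordinates R X + t. Camera axes: x right, y down, z forward; pixel columns grow to the right and rows downward; lengths in mm; the calibration is good to about 2 mm. A picture is of the moment at which its call begins. There is no depth.
- job.finish_job(): hands the job in, once; it reports no verdict.
The state is a dict: "time_s": time; "joints": joint angles; "dq": joint speeds; "tau": joint torques, N m; "eef_pos": TCP position; "ee_rot": TCP orientation; "force": force on the tool from outside, world axes, zero at the start; "wrist_torque": the same for the moment, N m; "grip_width": opening from 0.0 (shut) to 1.0 (fully open).
Only numpy, scipy, OpenCV 4.12 (cv2) and the standard library are available. Lean on these libraries where they do the work, as an engineer would, in place of code of your own. Each camera call takes 0.05 s, during which the arm holds its last target.

### The job

Press the dowel in the wooden block home with the ratchet press: turn the knob clockwise, click by click, until you feel the dowel bottom firmly in its hole, without crushing it. Then throw the pawl right over so that it rests clear of the ratchet wheel, wind the knob fully back to its stop, and leave the pawl thrown back. Work the press only by its knob and pawl, never force the knob back against the pawl, and leave everything else on the bench where it is.

Things in the scene. Friction and masses are not known exactly. Their poses are not given: they have to be found in the camera images.
- press: Ratchet press bolted to the bench: dark steel base plate 270 x 360 x 12 mm with a green gear housing 100 x 90 mm, top 66 mm above the bench. Origin on the bench surface right under the knob's upright axis. Its +x axis points from the knob to the pawl, its +y axis from the knob along the ram to the wooden block, z up. The ram (a toothed steel bar) runs along +y, 20 mm to the -x side of the knob's axis, 38 mm above the bench.
- knob (a joint): The press's knob, rad, about its upright axis: 0 = wound fully back (its hard stop, where it starts), growing clockwise seen from above, up to 1.75. Each rad drives the ram 20 mm towards the block. Drag about 0.06 N m. The ratchet wheel under it has 24 teeth (one click every 0.262 rad); with the pawl down it turns clockwise only, and turning it back loads the pawl: over 30 N there damages it. Let go under load, it springs back by up to one click until the pawl catches.
- knob_grip (a point): Where to grip the knob: the middle of its upright black bar handle, 75 mm long, 14 mm thick and 34 mm tall; this point is 117 mm above the bench, the bar spans 96 to 130 mm above the bench (a cap to 133 mm). At knob 0 the bar lies along the press's x axis and it turns with the knob. Below it is a hub of 32 mm diameter, then the ratchet wheel, 102 mm in diameter, tooth tips 82 mm above the bench.
- ratchet: The steel ratchet wheel under the knob, teeth on its upper face; origin on the knob's axis 68 mm above the bench.
- pawl (a joint): The pawl's hinge, rad: about 0 = down in the teeth (as it starts), growing as it is lifted up and over away from the knob; 1.75 = thrown back against its stop. Past about 1.45 it stays back by its own weight; before that it falls back. The hinge is level, along the press's y axis, 130 mm from the knob's axis along the press's +x and 86 mm above the bench. It swings with under 0.1 N m (more when the teeth are loaded).
- pawl_arm: The steel pawl, 90 mm long, lying from its hinge in towards the knob; origin on the hinge's axis in the pawl's middle plane. Thrown back it stands upright, its end 178 mm above the bench and about 146 mm from the knob's axis: pass over it without knocking it.
- pawl_pin (a point): Middle of the free part of the pawl's finger pin: a level steel rod 10 mm in diameter, sticking out 41 mm from the pawl to the press's -y side, parallel to the hinge (this point 22.5 mm to the -y side of the pawl's middle plane). With the pawl down it is 88 mm from the knob's axis along press +x and 106 mm above the bench, that is 42 mm nearer the knob than the hinge and 20 mm above it, so it swings on an arc of 46.5 mm radius; free space below it.
- pad: The sprung round steel pad at the ram's nose, 26 mm in diameter; origin at the centre of its face, which presses the dowel. It gives 1 mm for every 8 N (10 mm at most) and starts 4 to 10 mm short of the dowel.
- dowel: Pale wooden dowel, 10 mm in diameter, sticking 18 to 20 mm out of the block; origin at the centre of its outer end, y axis along its length into the block. It slides in against about 6 N (0.12 N m more at the knob) and bottoms after 4 to 15 mm; how deep the hole is cannot be seen. It is home once pressed against the bottom with 13 N or more for a moment (about 0.32 N m at the knob with the drag); 20 N is a good aim (0.46 N m); over 30 N (0.66 N m) crushes it.
- block: Wooden block 60 x 70 x 60 mm fixed in a green holder on the press's base plate; origin at the centre of its underside, y axis as the press's. The dowel's hole is in its -y face, 26 mm above its underside.
- plug: Bystander: loose wooden disc, 28 mm in diameter, 18 mm tall, on the base plate.
- washer: Bystander: loose steel washer, 32 mm in diameter, on the base plate.
- hammer: Bystander: hammer lying on the bench.
- glue: Bystander: white glue bottle, 56 mm in diameter, 160 mm tall, standing.
- offcut: Bystander: strip of wood 140 x 45 x 22 mm.
- tape: Bystander: tape measure case 70 x 34 x 62 mm, standing.
- pushstick: Bystander: wooden push stick 260 mm long, lying flat.

How it is judged (in metres and radians):
On the way, in this order (a step that is already met when the one before it is completed fails the run):
1. the dowel is pressed against the bottom of its hole by the press's pad with at least 13 N, the pawl down (contact force between pad and dowel above 13 N and value of joint pawl below 0.4 rad), for 0.2 s.
2. the pawl is thrown back clear of the wheel (value of joint pawl above 1.5 rad), for 0.2 s.
At the end, for the whole second after the job is handed in: The dowel is pushed in (its end less than 15.2 mm out of the block), the knob is within 0.1 rad of its fully-back stop, and the pawl rests thrown back (past 1.5 rad), all still (value of joint knob below 0.1 rad and value of joint pawl above 1.5 rad and y of dowel in the frame of block above -0.0502 m and linear speed of dowel below 0.005 m/s and angular speed of pawl_arm below 0.1 rad/s); the robot touches nothing.
It fails at once if the pad presses the dowel with more than 30 N (contact force between pad and dowel above 30 N).
It fails at once if the knob is forced back against the pawl with more than 30 N (contact force between pawl_arm and ratchet above 30 N).
It fails at once if the robot pushes the dowel or the pad itself (contact force between any of the arm, the fingers and dowel above 1 N or contact force between any of the arm, the fingers and pad above 1 N).
It fails at once if a bystander is moved by more than 30 mm (distance of any of plug, washer, hammer, glue, offcut, tape, pushstick from where it was at the start of the episode above 0.03 m).
It also fails if it takes over 72 s, if anything falls off the work surface, if the arm or the gripper's body presses on something with over 40 N, if the wrist force passes 120 N, or if a joint passes its speed limit or range.

## Working session

There is one attempt and no reset: what is moved stays moved. The work goes in short steps, Python scripts to look and compute and a tool call to move; the robot and the scene stay as the last step left them, time stands still between calls to the robot, and variables do not carry over. Pictures are saved under pics/ and viewed, and the job is handed in when it is done.

Besides the shell and the picture viewer there is one more tool, called as name([rows], argument=value, ...), one row to a line, values as JSON. move_arm: Moves the arm, as the interface text tells. Its arguments: {"type":"object","properties":{"series":{"type":"array","items":{"type":"array","items":{"type":"number"}}},"grip_force":{"type":"number"}},"required":["series"]}

```bash
mkdir -p pics; cat > s.py <<'E'
from rig import ctrl,capture,job
import cv2,json
E
python3 - <<'E'
from rig import ctrl,capture
import cv2,pickle
s=ctrl.sense(); print(s, ctrl.grasp_offset)
d={}
for n in("side","top","wrist"):
    c=capture(n); d[n]=c; cv2.imwrite(f"pics/{n}0.png",c["frame"][:,:,::-1])
    print(n,c["mtx"].tolist(),c["R"].tolist(),c["t"].tolist())
pickle.dump(d,open("cap0.pkl","wb"))
E
```

```text
{'time_s': 0.0, 'joints': array([ 1.06759534e+00,  3.13430446e-01,  1.49842509e+00, -3.60318457e-05,
        1.33103071e+00, -2.23421992e-01]), 'dq': array([-2.01519628e-03, -2.22481832e-03, -8.49502508e-04, -4.29578057e-04,
       -1.93936836e-03, -1.25261698e-05]), 'tau': array([-9.47589092e-05, -4.12270010e+01, -2.59739470e+01, -1.78451455e-04,
        4.17507268e-03, -1.30525598e-05]), 'eef_pos': array([144.87692703, 504.34114823, 230.74960624]), 'ee_rot': array([-2.13496571e-04,  1.39429415e-01,  9.90231801e-01, -6.10792902e-04]), 'force': array([-0.14603076,  0.89094842, -0.194491  ]), 'wrist_torque': array([ 0.01556254, -0.0029214 , -0.03027069]), 'grip_width': 1.0025987033378854} -18.700000000000003
side [[586.8328081244194, 0.0, 316.9574697131661], [0.0, 586.8328081244194, 240.21265193885566], [0.0, 0.0, 1.0]] [[0.973975266975089, -0.22598827470408123, 0.017363151127526948], [-0.14638215494219287, -0.6856694824507111, -0.7130425131436792], [0.17304463018332705, 0.6919441166250688, -0.7009057678694538]] [-571.0294136142422, 156.8115657654627, 1290.4216244117788]
top [[460.6367249405972, 0.0, 320.52581508124393], [0.0, 460.6367249405972, 240.64676553123607], [0.0, 0.0, 1.0]] [[0.007624741273113687, -0.9997981118444883, -0.01859028974261062], [-0.9848294463273016, -0.0042850365820311645, -0.17347218828432187], [0.17335750623257895, 0.01963094530802813, -0.9846632932221728]] [9.455090931860974, 568.8976019037875, 1212.358966181958]
wrist [[356.55455292631956, 0.0, 319.5663015126346], [0.0, 356.55455292631956, 241.06575013349536], [0.0, 0.0, 1.0]] [[0.2767501023020667, 0.9609407641788733, -0.001492854688464587], [0.922366874916013, -0.2652044648417216, 0.28090201118127717], [0.2695342815551779, -0.07911662004497745, -0.9597352924109833]] [-525.3536124362638, -35.95993042854033, 379.80068593039954]
```

View pics/side0.png

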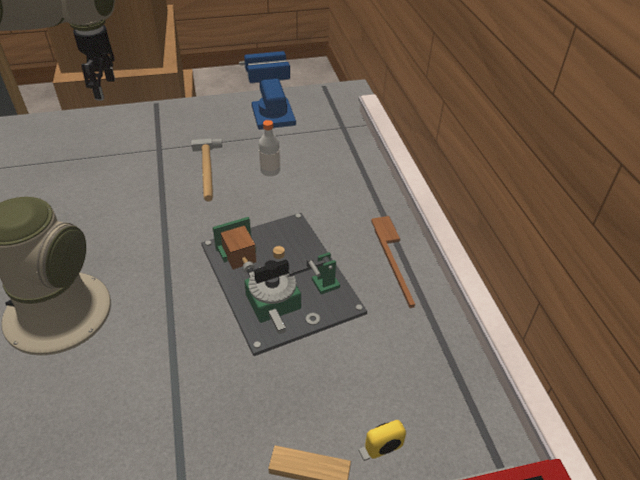

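View pics/top0.png

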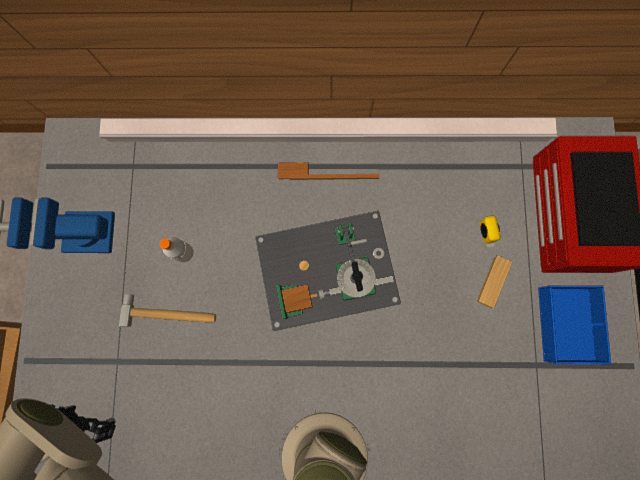

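View pics/wrist0.png

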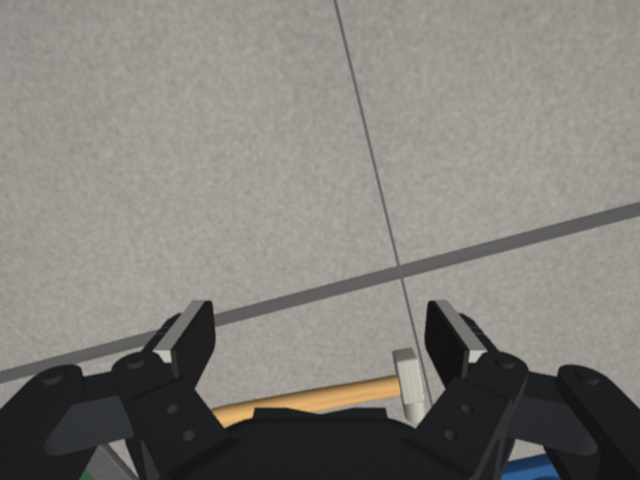

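```bash
python3 - <<'E'
import cv2,pickle,numpy as np
d=pickle.load(open("cap0.pkl","rb"))
t=d["top"]["frame"][200:340,245:415,::-1]; cv2.imwrite("pics/topz.png",cv2.resize(t,None,fx=4.5,fy=4.2857,interpolation=cv2.INTER_CUBIC)[:600])
t=d["side"]["frame"][205:355,195:375,::-1]; cv2.imwrite("pics/sidez.png",cv2.resize(t,None,fx=4,fy=4,interpolation=cv2.INTER_CUBIC))
E
```

```text
(no output)
```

View pics/topz.png

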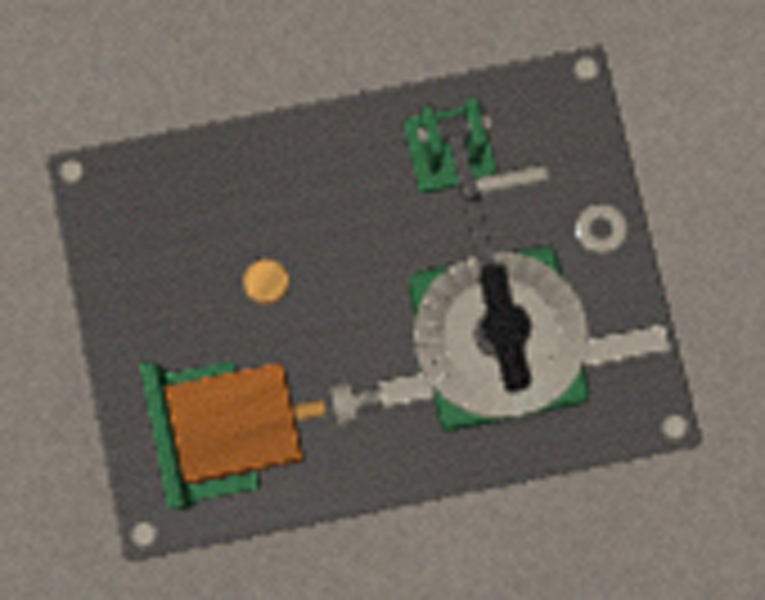

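View pics/sidez.png

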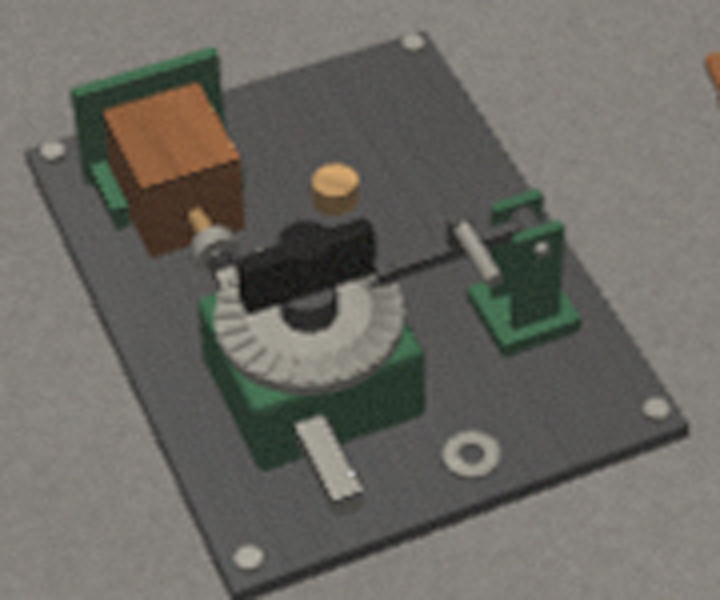

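```bash
cat > fit.py <<'E'
import cv2,pickle,numpy as np
from scipy.optimize import least_squares
d=pickle.load(open("cap0.pkl","rb"))
def proj(c,X):
    p=c["R"]@X+c["t"]; p=c["mtx"]@p; return p[:2]/p[2]
T=lambda u,v:np.array([245+u/4.5,200+v/4.2857]); S=lambda u,v:np.array([195+u/4,205+v/4])
obs=[("top","c++",T(50,157)),("top","c+-",T(603,47)),("top","c--",T(700,445)),("top","c-+",T(127,560)),
("top",(0,0,133),T(506,326)),("top",(88,-43,106),T(547,174)),("top",(88,-22.5,106),T(513,180)),
("side","c-+",S(27,152)),("side","c++",S(425,32)),("side","c+-",S(688,428)),
("side",(0,0,133),S(308,232)),("side",(88,-22.5,106),S(475,253)),("side",(88,-43,106),S(492,276))]
def pt(k,p):
    x,y,a,cx,cy=p
    if isinstance(k,str): k=(cx+(135 if k[1]=='+' else -135),cy+(180 if k[2]=='+' else -180),12)
    c,s=np.cos(a),np.sin(a)
    return np.array([x+c*k[0]-s*k[1],y+s*k[0]+c*k[1],k[2]])
f=lambda p:np.concatenate([proj(d[n],pt(k,p))-o for n,k,o in obs])
if __name__=="__main__":
    r=least_squares(f,[450,-50,0.2,50,50],loss="soft_l1")
    print(r.x); print(f(r.x).reshape(-1,2).round(1))
    for nm,k in(("knob",(0,0,117)),("pin",(88,-22.5,106)),("hinge",(130,0,86))): print(nm,pt(k,r.x))
E
python3 fit.py
```

```text
[ 4.66214659e+02 -8.31490134e+01  2.07316355e-01  4.31105476e+01
  6.87789401e+01]
[[-0.2 -1.1]
 [ 1.  -0.5]
 [ 1.2  0.4]
 [-0.1 -0. ]
 [ 0.3 -0.9]
 [-0.5 -0.6]
 [-0.7 -0.4]
 [-1.7 -1.3]
 [-0.3 -1. ]
 [ 0.2 -0. ]
 [-1.1  1.6]
 [-0.1 -0.2]
 [-0.3  0.6]]
knob [466.21465859 -83.14901344 117.        ]
pin [556.96157461 -87.05378409 106.        ]
hinge [593.43094578 -56.39053302  86.        ]
```

```bash
cat > go.py <<'E'
import sys,numpy as np
from rig import ctrl
from scipy.spatial.transform import Rotation as Ro
PX,PY,A=466.2,-83.1,0.207
try: PX,PY,A=[float(v) for v in open("pose.txt").read().split()]
except Exception: pass
def st():
    s=ctrl.sense(); w,x,y,z=s["ee_rot"]; return s,Ro.from_quat([x,y,z,w])
def goto(px,py,z,yaw,n=1):
    """target in press frame, yaw: tool x angle in press frame, tool down"""
    s,R=st(); c,si=np.cos(A),np.sin(A)
    t=np.array([PX+c*px-si*py,PY+si*px+c*py,z])
    a=A+yaw; Rt=Ro.from_matrix(np.array([[np.cos(a),np.sin(a),0],[np.sin(a),-np.cos(a),0],[0,0,-1]]))
    d=R.inv().apply(t-s["eef_pos"])/10; rv=(R.inv()*Rt).as_rotvec()
    print("rv",rv.round(3),"shift cm",d.round(2)," target",t.round(1))
def rep():
    s,R=st(); X=R.as_matrix(); c,si=np.cos(A),np.sin(A); e=s["eef_pos"]-[PX,PY,0]
    print("t",round(s["time_s"],2),"press pos",round(c*e[0]+si*e[1],1),round(-si*e[0]+c*e[1],1),round(e[2],1),"yaw",round(np.arctan2(X[1,0],X[0,0])-A,3),"tilt",X[2,:2].round(3),"F",s["force"].round(1),"M",s["wrist_torque"].round(3),"w",round(s["grip_width"],3),"q",s["joints"].round(3),"tau6",s["tau"][5].round(3))
if __name__=="__main__":
    rep()
    if len(sys.argv)>1: goto(*[float(v) for v in sys.argv[1:]])
E
python3 go.py 0 0 230 3.1416; python3 -c "
import pickle,numpy as np
c=pickle.load(open('cap0.pkl','rb'))['wrist'];print(-c['R'].T@c['t'])"
```

```text
t 0.15 press pos -193.7 641.0 230.9 yaw 2.655 tilt [ 0.    -0.001] F [-0.4 -0.5  0. ] M [ 0.024  0.016 -0.037] w 1.002 q [ 1.068  0.313  1.498 -0.     1.331 -0.223] tau6 -0.0
rv [-0.001 -0.    -0.487] shift cm [-47.11 -47.59   0.12]  target [466.2 -83.1 230. ]
[ 76.19060962 525.34551426 373.82506255]
```

move_arm([
  [0,0,-0.487,-47.1,-47.6,0,1],
  [0,0,-0.487,-47.1,-47.6,0,1],
  [0,0,-0.487,-47.1,-47.6,0,1],
  [0,0,-0.487,-47.1,-47.6,0,1],
  [0,0,-0.487,-47.1,-47.6,0,1],
])

```text
time_s: 0.57
eef_pos: [236.6, 337.7, 231.4]
ee_rot: [-0.0, -0.107, 0.994, -0.0]
force: [1.6, 0.6, 0.7]
grip_width: 0.998
```

```bash
python3 go.py 0 0 230 3.1416
```

```text
t 0.57 press pos -138.3 459.0 231.4 yaw -3.135 tilt [ 0.001 -0.001] F [1.6 0.6 0.7] M [-0.041 -0.1    0.037] w 0.998 q [ 0.674  0.061  1.804 -0.     1.277 -1.111] tau6 1.803
rv [-0.001 -0.001  0.007] shift cm [-13.52 -45.99   0.15]  target [466.2 -83.1 230. ]
```

move_arm([
  [0,0,0,-13.5,-46,0,1],
  [0,0,0,-13.5,-46,0,1],
  [0,0,0,-13.5,-46,0,1],
  [0,0,0,-13.5,-46,0,1],
  [0,0,0,-13.5,-46,0,1],
])

```text
time_s: 0.98
eef_pos: [336.3, 154.0, 231.6]
ee_rot: [-0.0, -0.107, 0.994, -0.0]
force: [0.9, 1.1, -0.2]
grip_width: 1.0
```

```bash
python3 go.py 0 0 230 3.1416
```

```text
t 0.98 press pos -78.4 258.7 231.6 yaw -3.135 tilt [ 0.    -0.001] F [ 0.9  1.1 -0.2] M [ 0.034 -0.062  0.005] w 1.0 q [ 1.100e-01 -4.000e-02  1.906e+00 -1.000e-03  1.276e+00 -1.675e+00] tau6 1.75
rv [-0.001 -0.     0.007] shift cm [ -7.66 -25.92   0.18]  target [466.2 -83.1 230. ]
```

move_arm([
  [0,0,0,-7.7,-25.9,0,0.7],
  [0,0,0,-7.7,-25.9,0,0.7],
  [0,0,0,-7.7,-25.9,0,0.7],
  [0,0,0,-7.7,-25.9,0,0.7],
  [0,0,0,-7.7,-25.9,0,0.7],
])

```text
time_s: 1.4
eef_pos: [436.4, -29.1, 231.7]
ee_rot: [-0.0, -0.106, 0.994, -0.0]
force: [1.0, 1.2, 0.7]
grip_width: 0.7
```

move_arm([
  [0,0,0,0,-5.7,0,0.7],
  [0,0,0,-1.5,-5.7,0,0.7],
  [0,0,0,-1.5,-5.7,0,0.7],
])

```text
time_s: 1.65
eef_pos: [464.7, -85.0, 231.1]
ee_rot: [-0.0, -0.104, 0.995, -0.0]
force: [1.0, 0.0, -0.5]
grip_width: 0.702
```

```bash
python3 go.py 0 0 230 3.1416; python3 - <<'E'
from rig import capture
import pickle,cv2
c=capture("wrist");pickle.dump(c,open("w1.pkl","wb"));cv2.imwrite("pics/w1.png",c["frame"][:,:,::-1])
E
```

```text
t 1.65 press pos -1.8 -1.5 231.1 yaw -3.14 tilt [ 0.    -0.001] F [ 1.   0.  -0.5] M [-0.025 -0.008  0.   ] w 0.702 q [-4.290e-01  1.970e-01  1.649e+00 -1.000e-03  1.296e+00 -2.209e+00] tau6 -0.287
rv [-0.001 -0.     0.002] shift cm [-0.18  0.15  0.11]  target [466.2 -83.1 230. ]
```

View pics/w1.png

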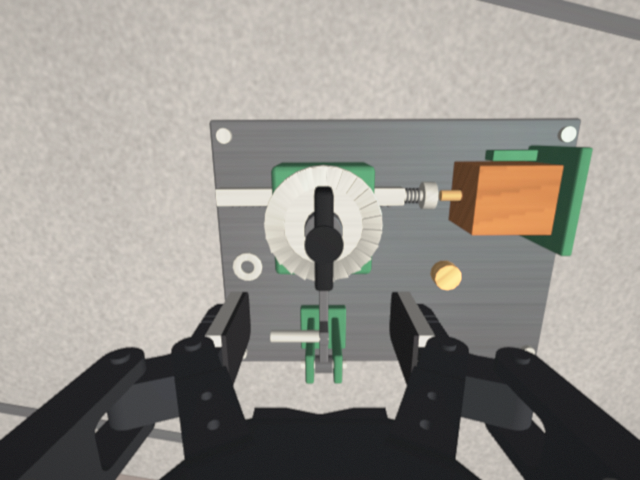

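```bash
cat > fit2.py <<'E'
from fit import *
d["w1"]=pickle.load(open("w1.pkl","rb"))
obs+=[("w1",(0,0,133),np.array([324,243.])),("w1",(88,-43,106),np.array([271,337.])),("w1",(88,-22.5,106),np.array([295,337.])),("w1","c--",np.array([210,121.])),("w1","c-+",np.array([581,118.])),("w1",(-37.5,0,130),np.array([323.5,187])),("w1",(37.5,0,130),np.array([323.5,290]))]
r=least_squares(f,[450,-50,0.2,50,50],loss="soft_l1")
print(r.x); print(f(r.x).reshape(-1,2).round(1))
wr=obs[13:]
g=lambda p:np.concatenate([proj(d[n],pt(k,[*p,43.1,68.8]))-o for n,k,o in wr])
r2=least_squares(g,[450,-50,0.2],loss="soft_l1"); print(r2.x,g(r2.x).reshape(-1,2).round(1))
E
python3 fit2.py
```

```text
[ 4.65049035e+02 -8.15734518e+01  2.08054279e-01  4.55699110e+01
  6.87779839e+01]
[[-0.9 -1.4]
 [ 0.3 -0.9]
 [ 0.4 -0.1]
 [-0.8 -0.4]
 [-0.4 -0.4]
 [-1.2 -0.2]
 [-1.3 -0. ]
 [-1.3 -1.9]
 [-0.  -1.6]
 [ 0.5 -0.9]
 [-1.8  1.2]
 [-0.8 -0.7]
 [-1.   0.1]
 [-1.1  0.5]
 [ 0.7 -3.3]
 [ 0.8 -3.3]
 [-3.4 -2.9]
 [ 0.2  0.3]
 [-0.4  2.7]
 [-0.7  0.6]]
[ 4.65675939e+02 -8.11292713e+01  2.03009767e-01] [[-0.6  1.4]
 [ 0.5 -2.8]
 [ 0.7 -2.7]
 [-2.8 -5.4]
 [ 1.2 -0.3]
 [ 0.3  3.7]
 [-0.6  1.5]]
```

```bash
echo 465.3 -81.6 0.207 > pose.txt; python3 go.py 0 0 100 3.1416
```

```text
t 1.7 press pos -1.9 -1.1 231.0 yaw -3.138 tilt [0.001 0.   ] F [-0.1  0.  -0.9] M [ 0.007 -0.054 -0.01 ] w 0.698 q [-0.427  0.194  1.652 -0.     1.296 -2.208] tau6 -0.111
rv [ 0.    -0.001  0.004] shift cm [-0.21  0.11 13.1 ]  target [465.3 -81.6 100. ]
```

move_arm([
  [0,0,0.004,-0.2,0.1,4,0.5],
  [0,0,0.004,-0.2,0.1,7,0.5],
  [0,0,0.004,-0.2,0.1,9,0.5],
  [0,0,0.004,-0.2,0.1,9,0.5],
  [0,0,0.004,-0.2,0.1,9,0.5],
])

```text
time_s: 2.12
eef_pos: [464.9, -80.9, 141.2]
ee_rot: [-0.001, -0.104, 0.995, 0.0]
force: [0.8, -0.4, 0.4]
grip_width: 0.499
```

```bash
python3 go.py 0 0 100 3.1416; python3 - <<'E'
from rig import capture
import pickle,cv2
c=capture("wrist");pickle.dump(c,open("w1.pkl","wb"));cv2.imwrite("pics/w2.png",c["frame"][:,:,::-1])
E
```

```text
t 2.12 press pos -0.3 0.8 141.2 yaw -3.141 tilt [0.002 0.001] F [ 0.8 -0.4  0.4] M [-0.01   0.01   0.039] w 0.499 q [-0.421  0.295  1.775 -0.     1.073 -2.199] tau6 0.003
rv [ 0.001 -0.002  0.001] shift cm [-0.03 -0.08  4.12]  target [465.3 -81.6 100. ]
```

View pics/w2.png

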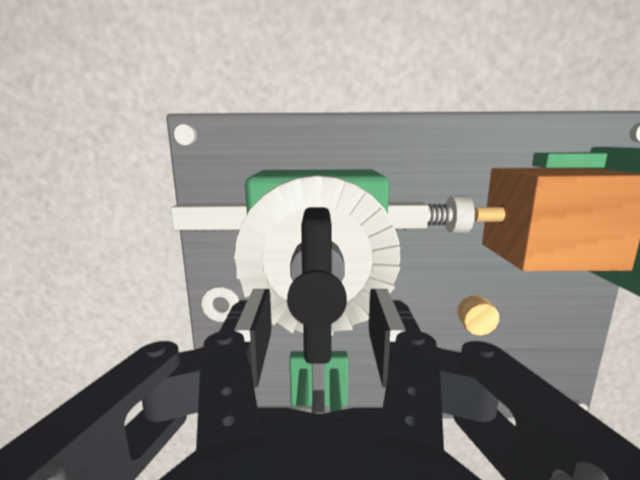

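move_arm([
  [0,0,0,0,-0.05,2,0.5],
  [0,0,0,0,-0.05,4,0.5],
  [0,0,0,0,-0.05,4.1,0.5],
  [0,0,0,0,-0.05,4.1,0.5],
])

```text
time_s: 2.5
eef_pos: [466.0, -81.8, 102.3]
ee_rot: [0.0, -0.104, 0.995, -0.0]
force: [0.1, 0.2, 0.9]
grip_width: 0.504
```

```bash
python3 go.py 0 0 100 3.1416; python3 - <<'E'
from rig import capture
import pickle,cv2
c=capture("side");cv2.imwrite("pics/s2.png",cv2.resize(c["frame"][150:330,180:400,::-1],None,fx=3.5,fy=3.3))
c=capture("wrist");cv2.imwrite("pics/w3.png",c["frame"][:,:,::-1])
E
```

```text
t 2.5 press pos 0.7 -0.3 102.3 yaw -3.141 tilt [-0.001 -0.001] F [0.1 0.2 0.9] M [-0.003 -0.031 -0.017] w 0.504 q [-0.422  0.352  1.815 -0.     0.973 -2.2  ] tau6 0.001
rv [-0.001  0.001  0.001] shift cm [0.07 0.03 0.23]  target [465.3 -81.6 100. ]
```

View pics/w3.png

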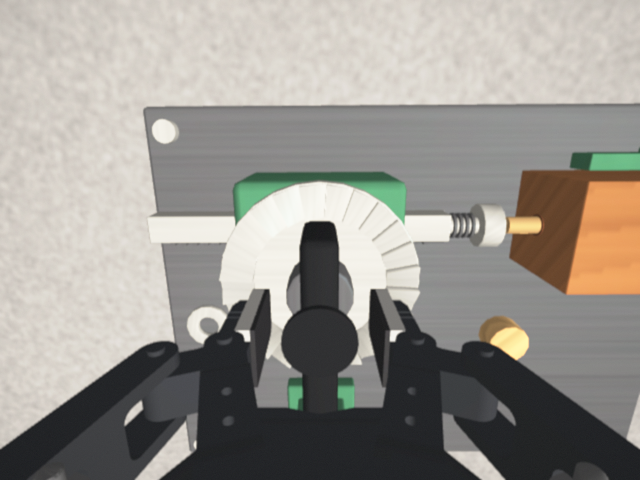

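View pics/s2.png

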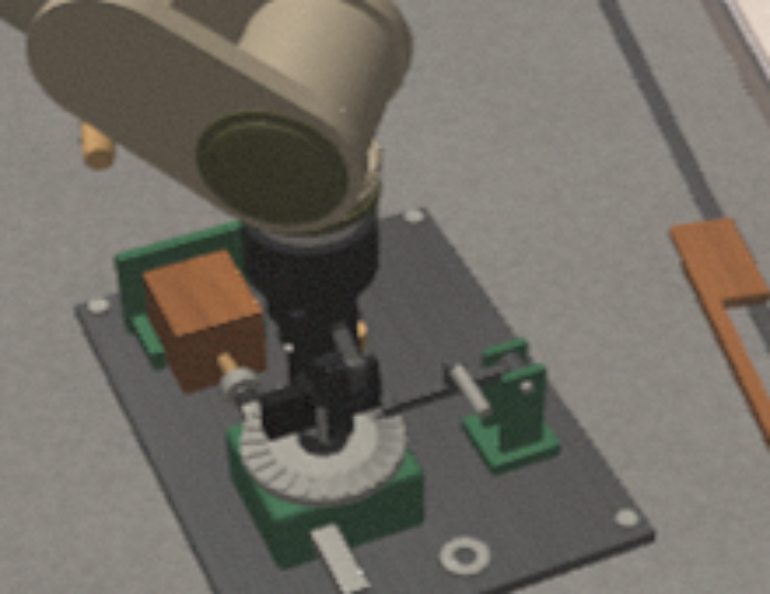

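move_arm([
  [0,0,0,0,0,0.2,0],
  [0,0,0,0,0,0.2,0],
  [0,0,0,0,0,0.2,0],
  [0,0,0,0,0,0.2,0],
  [0,0,0,0,0,0.2,0],
], grip_force=80)

```text
time_s: 3.02
eef_pos: [467.0, -82.0, 102.1]
ee_rot: [0.002, -0.104, 0.995, -0.001]
force: [-1.7, 1.7, 7.8]
grip_width: 0.148
```

```bash
python3 go.py 0 0 100 3.1416
```

```text
t 3.02 press pos 1.6 -0.7 102.1 yaw -3.141 tilt [-0.004 -0.003] F [-1.7  1.7  7.8] M [ 0.441  0.265 -0.027] w 0.148 q [-0.422  0.353  1.815  0.     0.969 -2.2  ] tau6 0.002
rv [-0.003  0.004  0.001] shift cm [0.16 0.07 0.21]  target [465.3 -81.6 100. ]
```

move_arm([
  [0,0,0.04,0,0,-0.1,0],
  [0,0,0.08,0,0,-0.1,0],
  [0,0,0.12,0,0,-0.1,0],
  [0,0,0.16,0,0,-0.1,0],
  [0,0,0.2,0,0,-0.1,0],
])

```text
time_s: 3.43
eef_pos: [466.9, -82.0, 102.3]
ee_rot: [0.002, -0.003, 1.0, -0.001]
force: [5.4, -2.4, -14.6]
grip_width: 0.142
```

```bash
python3 go.py 0 0 100 3.1416; python3 - <<'E'
from rig import capture
import pickle,cv2
c=capture("wrist");cv2.imwrite("pics/w4.png",c["frame"][:,:,::-1])
E
```

```text
t 3.43 press pos 1.5 -0.8 102.3 yaw -3.343 tilt [-0.004 -0.002] F [  5.4  -2.4 -14.6] M [-0.425 -0.736  0.05 ] w 0.142 q [-0.422  0.353  1.815 -0.     0.97  -1.998] tau6 -0.556
rv [-0.002  0.004 -0.201] shift cm [0.16 0.05 0.22]  target [465.3 -81.6 100. ]
```

View pics/w4.png

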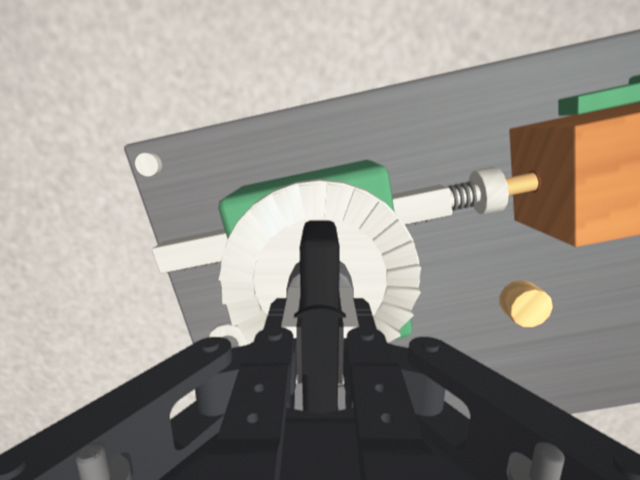

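move_arm([
  [0,0,0.03,0,0,0.05,0],
  [0,0,0.06,0,0,0.05,0],
  [0,0,0.08,0,0,0.05,0],
  [0,0,0.1,0,0,0.05,0],
  [0,0,0.1,0,0,0.05,0],
])

```text
time_s: 3.9
eef_pos: [467.0, -82.2, 102.1]
ee_rot: [0.002, 0.049, 0.999, -0.001]
force: [-2.7, -0.2, 3.6]
grip_width: 0.151
```

```bash
python3 go.py
```

```text
t 3.9 press pos 1.5 -0.9 102.1 yaw 2.837 tilt [-0.004 -0.002] F [-2.7 -0.2  3.6] M [-0.031  0.425 -0.026] w 0.151 q [-0.422  0.353  1.815 -0.     0.969 -1.895] tau6 0.237
```

move_arm([
  [0,0,0.03,0,0,0,0],
  [0,0,0.06,0,0,0,0],
  [0,0,0.08,0,0,0,0],
  [0,0,0.1,0,0,0,0],
  [0,0,0.1,0,0,0,0],
])

```text
time_s: 4.32
eef_pos: [467.0, -82.2, 102.2]
ee_rot: [0.002, 0.099, 0.995, -0.001]
force: [-1.4, -1.1, 1.9]
grip_width: 0.147
```

```bash
python3 go.py
```

```text
t 4.32 press pos 1.5 -0.9 102.2 yaw 2.736 tilt [-0.004 -0.001] F [-1.4 -1.1  1.9] M [-0.156  0.255  0.109] w 0.147 q [-0.422  0.353  1.815 -0.     0.969 -1.794] tau6 0.325
```

move_arm([
  [0,0,0.02,0,0,0,0],
  [0,0,0.04,0,0,0,0],
  [0,0,0.06,0,0,0,0],
  [0,0,0.08,0,0,0,0],
])

```text
time_s: 4.65
eef_pos: [466.9, -82.3, 102.2]
ee_rot: [0.002, 0.14, 0.99, -0.001]
force: [-1.1, -0.8, 2.3]
grip_width: 0.147
```

```bash
cat > chk.py <<'E'
from rig import capture,ctrl
import cv2,sys
import numpy as np
from go import rep
M=[]
for i in range(3):
    M.append(ctrl.sense()["wrist_torque"][2]); c=capture("wrist")
M.append(ctrl.sense()["wrist_torque"][2]); rep(); print("Mz",np.round(M,3))
cv2.imwrite(f"pics/{sys.argv[1]}.png",c["frame"][:,:,::-1])
E
python3 chk.py w5
```

```text
t 4.8 press pos 1.5 -1.0 102.1 yaw 2.656 tilt [-0.004 -0.001] F [-0.8 -0.6  0.6] M [-0.255  0.252 -0.016] w 0.144 q [-0.422  0.353  1.815 -0.     0.969 -1.714] tau6 0.135
Mz [ 0.15   0.087  0.066 -0.016]
```

View pics/w5.png

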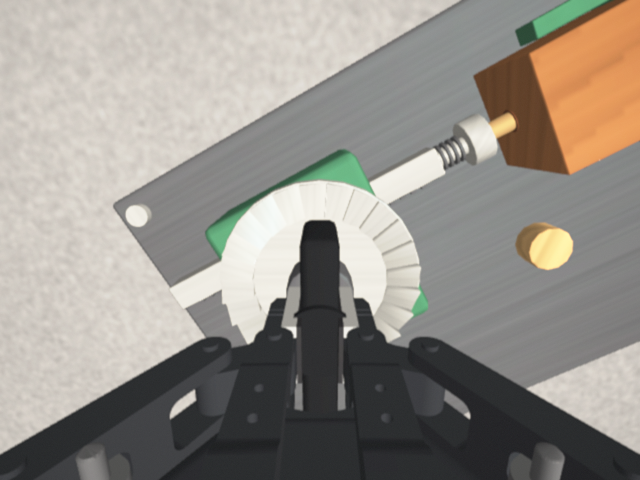

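move_arm([
  [0,0,0.02,0,0,0,0],
  [0,0,0.04,0,0,0,0],
  [0,0,0.06,0,0,0,0],
  [0,0,0.06,0,0,0,0],
])

```text
time_s: 5.13
eef_pos: [466.9, -82.3, 102.1]
ee_rot: [0.002, 0.169, 0.986, -0.001]
force: [0.1, -1.7, 1.0]
grip_width: 0.143
```

```bash
sed -i 's/range(3)/range(6)/; s/print("Mz",np.round(M,3))/print("Mz",np.round(M,3),"mean",np.mean(M).round(3))/' chk.py; python3 chk.py w6
```

```text
t 5.43 press pos 1.5 -1.0 102.1 yaw 2.596 tilt [-0.004 -0.001] F [-1.5 -1.2  1.5] M [-0.307  0.256  0.053] w 0.145 q [-0.422  0.353  1.815 -0.     0.969 -1.654] tau6 0.054
Mz [0.067 0.053 0.078 0.048 0.014 0.002 0.053] mean 0.045
```

move_arm([
  [0,0,0.02,0,0,0,0],
  [0,0,0.04,0,0,0,0],
  [0,0,0.05,0,0,0,0],
  [0,0,0.05,0,0,0,0],
])

```text
time_s: 5.77
eef_pos: [466.9, -82.3, 102.2]
ee_rot: [0.002, 0.194, 0.981, -0.001]
force: [-1.2, -1.8, 1.1]
grip_width: 0.149
```

```bash
python3 chk.py w7
```

```text
t 6.07 press pos 1.4 -1.0 102.1 yaw 2.546 tilt [-0.004 -0.   ] F [-2.  -1.7  1.4] M [-0.372  0.31   0.06 ] w 0.148 q [-0.422  0.353  1.815 -0.     0.969 -1.604] tau6 0.063
Mz [0.052 0.025 0.064 0.035 0.039 0.034 0.06 ] mean 0.044
```

View pics/w7.png

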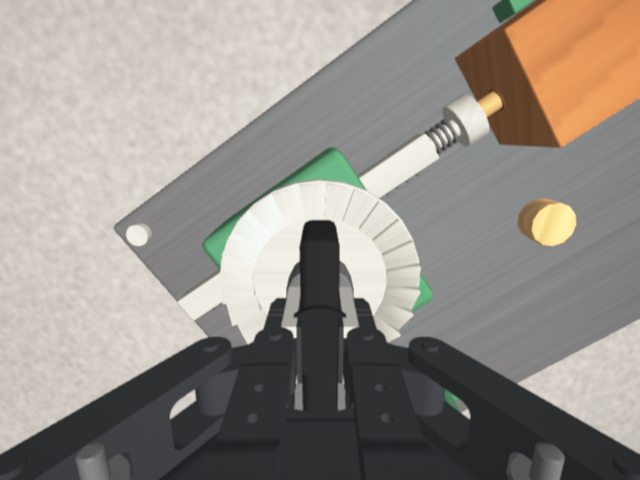

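move_arm([
  [0,0,0.02,0,0,0,0],
  [0,0,0.04,0,0,0,0],
  [0,0,0.06,0,0,0,0],
])

```text
time_s: 6.32
eef_pos: [466.9, -82.3, 102.2]
ee_rot: [0.002, 0.223, 0.975, -0.001]
force: [-2.0, -2.7, 1.6]
grip_width: 0.147
```

```bash
sed -i 's/range(6)/range(4)/' chk.py; python3 chk.py w8
```

```text
t 6.52 press pos 1.4 -1.0 102.1 yaw 2.486 tilt [-0.004 -0.   ] F [-2.  -2.3  1.2] M [-0.441  0.398  0.026] w 0.156 q [-0.422  0.353  1.815 -0.     0.969 -1.544] tau6 0.09
Mz [0.185 0.082 0.072 0.049 0.026] mean 0.083
```

move_arm([
  [0,0,0.02,0,0,0,0],
  [0,0,0.04,0,0,0,0],
  [0,0,0.06,0,0,0,0],
])

```text
time_s: 6.77
eef_pos: [466.9, -82.4, 102.2]
ee_rot: [0.002, 0.253, 0.968, -0.001]
force: [-1.3, -2.9, 0.1]
grip_width: 0.145
```

```bash
python3 chk.py w9
```

```text
t 6.97 press pos 1.4 -1.1 102.2 yaw 2.426 tilt [-0.004 -0.   ] F [-1.2 -3.6  1.7] M [-0.47   0.386 -0.008] w 0.149 q [-0.422  0.353  1.815 -0.     0.969 -1.484] tau6 0.081
Mz [ 0.194  0.068  0.02  -0.005 -0.008] mean 0.054
```

move_arm([
  [0,0,0.02,0,0,0,0],
  [0,0,0.04,0,0,0,0],
  [0,0,0.06,0,0,0,0],
])

```text
time_s: 7.22
eef_pos: [466.9, -82.4, 102.1]
ee_rot: [0.002, 0.282, 0.96, -0.001]
force: [-2.3, -2.4, 0.2]
grip_width: 0.148
```

```bash
sed -i 's/range(4)/range(2)/' chk.py; python3 chk.py w10
```

```text
t 7.32 press pos 1.4 -1.1 102.1 yaw 2.364 tilt [-0.004  0.   ] F [-2.  -4.4  1.6] M [-0.537  0.438  0.04 ] w 0.15 q [-4.220e-01  3.530e-01  1.815e+00 -1.000e-03  9.690e-01 -1.423e+00] tau6 0.292
Mz [0.153 0.114 0.04 ] mean 0.103
```

move_arm([
  [0,0,0.02,0,0,0,0],
  [0,0,0.04,0,0,0,0],
  [0,0,0.06,0,0,0,0],
])

```text
time_s: 7.57
eef_pos: [466.9, -82.4, 102.2]
ee_rot: [0.002, 0.311, 0.95, -0.001]
force: [-1.9, -3.3, 1.3]
grip_width: 0.152
```

```bash
python3 chk.py w11
```

```text
t 7.67 press pos 1.3 -1.1 102.1 yaw 2.303 tilt [-0.004  0.   ] F [-2.5 -2.4  1.9] M [-0.607  0.541  0.066] w 0.149 q [-4.220e-01  3.530e-01  1.815e+00 -1.000e-03  9.700e-01 -1.361e+00] tau6 0.297
Mz [0.192 0.126 0.066] mean 0.128
```

View pics/w11.png

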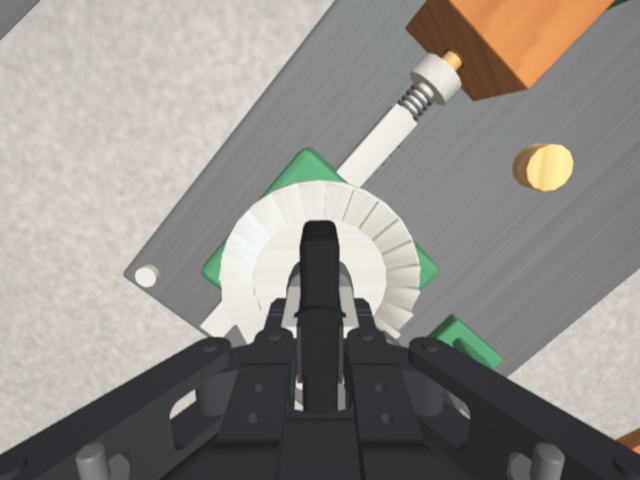

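Knob at about 0.84 rad and the dowel is sliding (pad at (435,78), against the dowel end, spring still open). Continuing.

move_arm([
  [0,0,0.02,0,0,0,0],
  [0,0,0.04,0,0,0,0],
  [0,0,0.06,0,0,0,0],
])

```text
time_s: 7.92
eef_pos: [466.8, -82.4, 102.1]
ee_rot: [0.002, 0.34, 0.94, -0.0]
force: [-2.0, -2.7, 2.2]
grip_width: 0.148
```

```bash
python3 chk.py w12
```

```text
t 8.02 press pos 1.3 -1.2 102.2 yaw 2.242 tilt [-0.004  0.001] F [-2.4 -3.5  1.8] M [-0.617  0.585  0.012] w 0.147 q [-4.220e-01  3.530e-01  1.815e+00 -1.000e-03  9.700e-01 -1.300e+00] tau6 0.296
Mz [0.226 0.069 0.012] mean 0.102
```

move_arm([
  [0,0,0.02,0,0,0,0],
  [0,0,0.04,0,0,0,0],
  [0,0,0.05,0,0,0,0],
])

```text
time_s: 8.27
eef_pos: [466.8, -82.5, 102.1]
ee_rot: [0.002, 0.364, 0.932, -0.0]
force: [-2.8, -2.9, 0.8]
grip_width: 0.149
```

```bash
python3 chk.py w13
```

```text
t 8.37 press pos 1.3 -1.2 102.2 yaw 2.191 tilt [-0.004  0.001] F [-2.2 -4.   1.7] M [-0.685  0.588  0.072] w 0.15 q [-4.220e-01  3.530e-01  1.815e+00 -1.000e-03  9.700e-01 -1.250e+00] tau6 0.208
Mz [0.177 0.075 0.072] mean 0.108
```

move_arm([
  [0,0,0.02,0,0,0,0],
  [0,0,0.04,0,0,0,0],
  [0,0,0.05,0,0,0,0],
])

```text
time_s: 8.62
eef_pos: [466.8, -82.5, 102.2]
ee_rot: [0.002, 0.387, 0.922, -0.0]
force: [-2.8, -3.1, 1.6]
grip_width: 0.147
```

```bash
python3 chk.py w14
```

```text
t 8.72 press pos 1.3 -1.2 102.1 yaw 2.141 tilt [-0.004  0.001] F [-3.1 -3.8  1. ] M [-0.701  0.674  0.055] w 0.15 q [-4.220e-01  3.530e-01  1.815e+00 -1.000e-03  9.700e-01 -1.199e+00] tau6 0.204
Mz [0.209 0.069 0.055] mean 0.111
```

move_arm([
  [0,0,0.02,0,0,0,0],
  [0,0,0.04,0,0,0,0],
  [0,0,0.05,0,0,0,0],
])

```text
time_s: 8.97
eef_pos: [466.8, -82.5, 102.2]
ee_rot: [0.002, 0.41, 0.912, -0.0]
force: [-3.3, -3.8, 1.2]
grip_width: 0.145
```

```bash
python3 chk.py w15
```

```text
t 9.07 press pos 1.2 -1.2 102.1 yaw 2.09 tilt [-0.004  0.001] F [-2.4 -4.4  1.1] M [-0.678  0.663  0.221] w 0.143 q [-4.230e-01  3.530e-01  1.815e+00 -1.000e-03  9.700e-01 -1.148e+00] tau6 0.354
Mz [0.328 0.256 0.221] mean 0.268
```

move_arm([
  [0,0,0.01,0,0,0,0],
  [0,0,0.02,0,0,0,0],
  [0,0,0.03,0,0,0,0],
])

```text
time_s: 9.32
eef_pos: [466.7, -82.5, 102.1]
ee_rot: [0.002, 0.424, 0.906, -0.0]
force: [-2.7, -3.7, 1.4]
grip_width: 0.152
```

```bash
sed -i 's/range(2)/range(3)/' chk.py; python3 chk.py w16
```

```text
t 9.47 press pos 1.2 -1.2 102.2 yaw 2.06 tilt [-0.004  0.001] F [-2.7 -3.7  1.7] M [-0.707  0.63   0.277] w 0.146 q [-4.230e-01  3.530e-01  1.815e+00 -1.000e-03  9.700e-01 -1.118e+00] tau6 0.342
Mz [0.428 0.309 0.289 0.277] mean 0.326
```

View pics/w16.png

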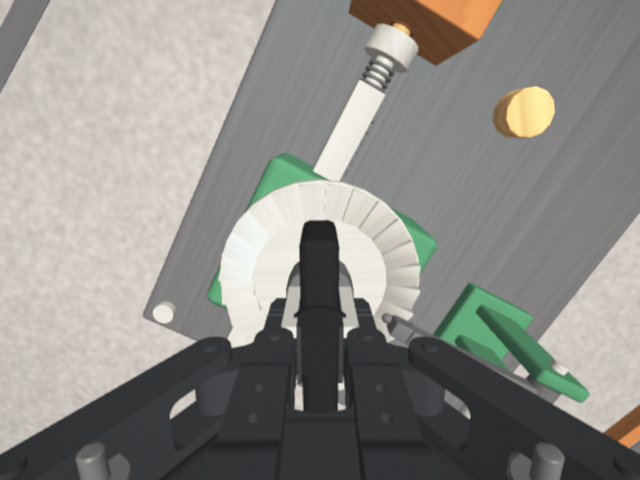

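move_arm([
  [0,0,0.01,0,0,0,0],
  [0,0,0.02,0,0,0,0],
  [0,0,0.02,0,0,0,0],
  [0,0,0.02,0,0,0,0],
  [0,0,0.02,0,0,0,0],
])

```text
time_s: 9.88
eef_pos: [466.7, -82.5, 102.1]
ee_rot: [0.002, 0.433, 0.902, -0.0]
force: [-2.9, -3.7, 1.2]
grip_width: 0.148
```

```bash
python3 chk.py w17
```

```text
t 10.03 press pos 1.2 -1.2 102.1 yaw 2.04 tilt [-0.004  0.001] F [-2.5 -3.7  1. ] M [-0.706  0.7    0.375] w 0.148 q [-4.230e-01  3.530e-01  1.815e+00 -1.000e-03  9.700e-01 -1.098e+00] tau6 0.349
Mz [0.327 0.356 0.352 0.375] mean 0.352
```

move_arm([
  [0,0,0.01,0,0,0,0],
  [0,0,0.015,0,0,0,0],
  [0,0,0.015,0,0,0,0],
  [0,0,0.015,0,0,0,0],
  [0,0,0.015,0,0,0,0],
])

```text
time_s: 10.45
eef_pos: [466.7, -82.5, 102.1]
ee_rot: [0.002, 0.439, 0.898, -0.0]
force: [-3.1, -4.3, 2.1]
grip_width: 0.146
```

```bash
python3 chk.py w18
```

```text
t 10.6 press pos 1.2 -1.2 102.1 yaw 2.025 tilt [-0.004  0.001] F [-3.5 -3.9  2. ] M [-0.694  0.743  0.454] w 0.15 q [-4.230e-01  3.530e-01  1.815e+00 -1.000e-03  9.700e-01 -1.083e+00] tau6 0.405
Mz [0.383 0.401 0.371 0.454] mean 0.402
```

move_arm([
  [0,0,-0.01,0,0,0,0],
  [0,0,-0.02,0,0,0,0],
  [0,0,-0.03,0,0,0,0],
  [0,0,-0.03,0,0,0,0],
])

```text
time_s: 10.93
eef_pos: [466.7, -82.5, 102.2]
ee_rot: [0.002, 0.426, 0.905, -0.0]
force: [-2.3, -4.1, 1.3]
grip_width: 0.144
```

```bash
python3 chk.py w19
```

```text
t 11.08 press pos 1.2 -1.2 102.2 yaw 2.055 tilt [-0.004  0.001] F [-3.1 -3.6  0.6] M [-0.69   0.609  0.424] w 0.147 q [-4.230e-01  3.530e-01  1.815e+00 -1.000e-03  9.700e-01 -1.113e+00] tau6 0.409
Mz [0.426 0.38  0.427 0.424] mean 0.414
```

move_arm([
  [0,0,0,0,0,0,0.35],
  [0,0,0,0,0,0,0.35],
  [0,0,0,0,0,0,0.35],
  [0,0,0,0,0,0,0.35],
])

```text
time_s: 11.42
eef_pos: [466.9, -82.3, 102.2]
ee_rot: [0.002, 0.426, 0.905, -0.0]
force: [-0.3, -0.7, 0.1]
grip_width: 0.356
```

```bash
python3 chk.py w20
```

```text
t 11.57 press pos 1.3 -1.1 102.2 yaw 2.055 tilt [-0.004  0.001] F [ 1.4 -0.8 -0.1] M [ 0.054 -0.035  0.046] w 0.344 q [-4.220e-01  3.530e-01  1.815e+00 -1.000e-03  9.700e-01 -1.113e+00] tau6 0.002
Mz [ 0.003 -0.003 -0.036  0.046] mean 0.002
```

View pics/w20.png

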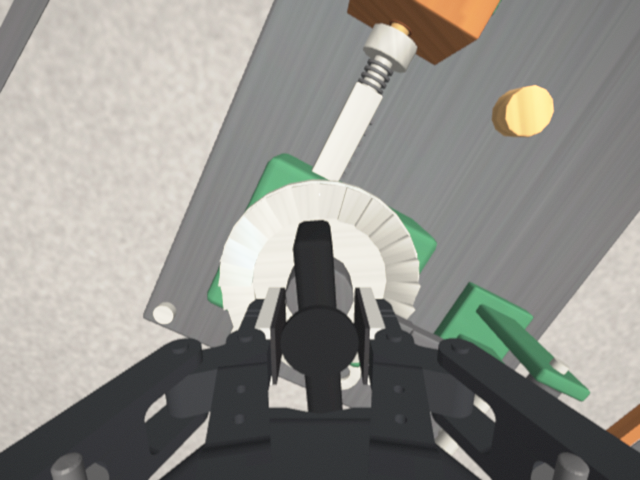

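move_arm([
  [0,0,0,0,0,-2.5,0.35],
  [0,0,0,0,0,-5.5,0.35],
  [0,0,0,0,0,-6,0.35],
  [0,0,0,0,0,-6,0.35],
])

```text
time_s: 11.9
eef_pos: [467.5, -82.6, 163.9]
ee_rot: [0.004, 0.426, 0.905, -0.0]
force: [-0.4, -0.2, -0.2]
grip_width: 0.348
```

```bash
python3 go.py 88 -27 160 1.5708
```

```text
t 11.9 press pos 1.9 -1.4 163.9 yaw 2.055 tilt [-0.008  0.003] F [-0.4 -0.2 -0.2] M [ 0.009 -0.022  0.015] w 0.348 q [-0.422  0.267  1.747 -0.     1.12  -1.113] tau6 0.0
rv [0.005 0.007 0.484] shift cm [-6.27  6.43  0.45]  target [557.  -89.9 160. ]
```

move_arm([
  [0,0,0.12,-2,2,0,0.35],
  [0,0,0.24,-4,4,0,0.35],
  [0,0,0.36,-6.2,6.3,0,0.35],
  [0,0,0.484,-6.3,6.4,0,0.35],
  [0.005,0.007,0.484,-6.3,6.4,0,0.35],
])

```text
time_s: 12.32
eef_pos: [557.1, -90.1, 162.4]
ee_rot: [-0.002, 0.632, 0.775, -0.0]
force: [0.7, 0.2, -0.7]
grip_width: 0.351
```

```bash
python3 go.py 88 -27 97 1.5708; python3 - <<'E'
from rig import capture
import pickle,cv2
for n in ("wrist","side"):
    c=capture(n);pickle.dump(c,open(n+"21.pkl","wb"));
    f=c["frame"][:,:,::-1]
    if n=="side": f=cv2.resize(f[150:330,180:400],None,fx=3.5,fy=3.3)
    cv2.imwrite(f"pics/{n}21.png",f)
E
```

```text
t 12.32 press pos 88.1 -27.2 162.4 yaw 1.567 tilt [ 0.002 -0.002] F [ 0.7  0.2 -0.7] M [0.025 0.005 0.018] w 0.351 q [-3.680e-01  4.600e-01  1.471e+00  1.000e-03  1.213e+00 -5.710e-01] tau6 1.856
rv [-0.002 -0.002 -0.004] shift cm [0.   0.   6.54]  target [557.  -89.9  97. ]
```

View pics/wrist21.png

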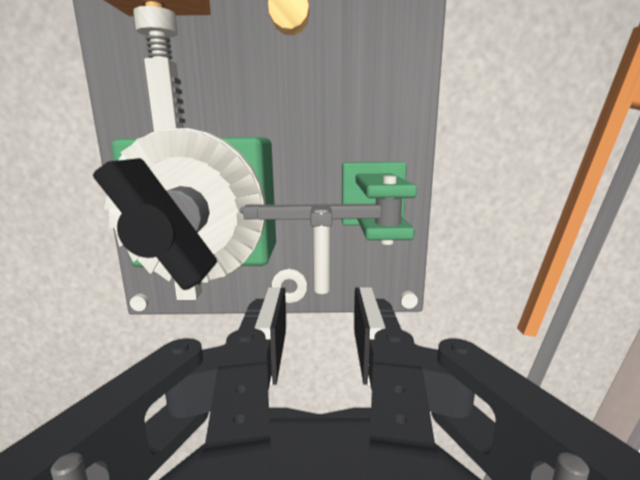

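View pics/side21.png

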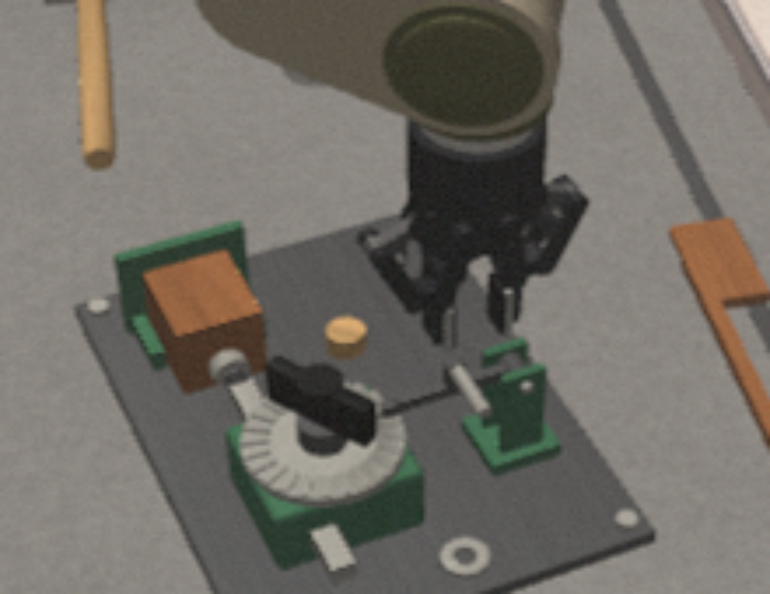

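move_arm([
  [0,0,0,-0.4,0,2.5,0.26],
  [0,0,0,-0.4,0,4.5,0.26],
  [0,0,0,-0.4,0,6,0.26],
  [0,0,0,-0.4,0,6.7,0.26],
  [0,0,0,-0.4,0,6.7,0.26],
])

```text
time_s: 12.83
eef_pos: [555.7, -93.7, 94.9]
ee_rot: [-0.003, 0.628, 0.778, -0.001]
force: [0.0, -0.3, 0.5]
grip_width: 0.26
```

```bash
python3 go.py 88 -31 95 1.5708; python3 - <<'E'
from rig import capture
import pickle,cv2
for n in ("wrist","side"):
    c=capture(n)
    f=c["frame"][:,:,::-1]
    if n=="side": f=cv2.resize(f[150:330,180:400],None,fx=3.5,fy=3.3)
    cv2.imwrite(f"pics/{n}22.png",f)
E
```

```text
t 12.83 press pos 86.0 -30.4 94.9 yaw 1.577 tilt [ 0.004 -0.005] F [ 0.  -0.3  0.5] M [-0.012 -0.071  0.003] w 0.26 q [-3.750e-01  5.380e-01  1.542e+00  1.000e-03  1.067e+00 -5.880e-01] tau6 -0.032
rv [-0.005 -0.004  0.006] shift cm [-0.06  0.2  -0.01]  target [557.8 -93.9  95. ]
```

View pics/wrist22.png

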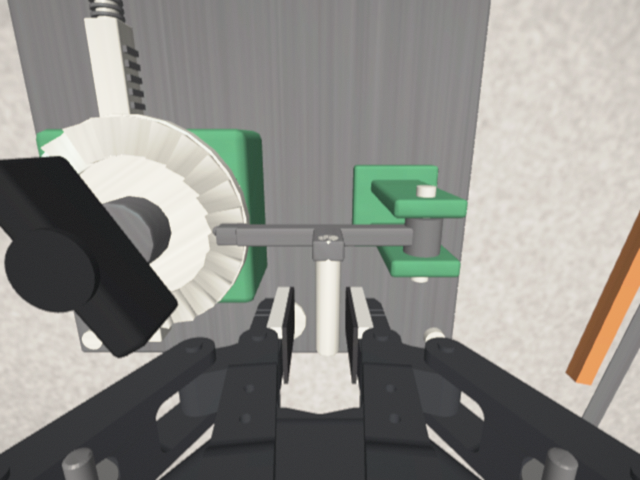

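View pics/side22.png

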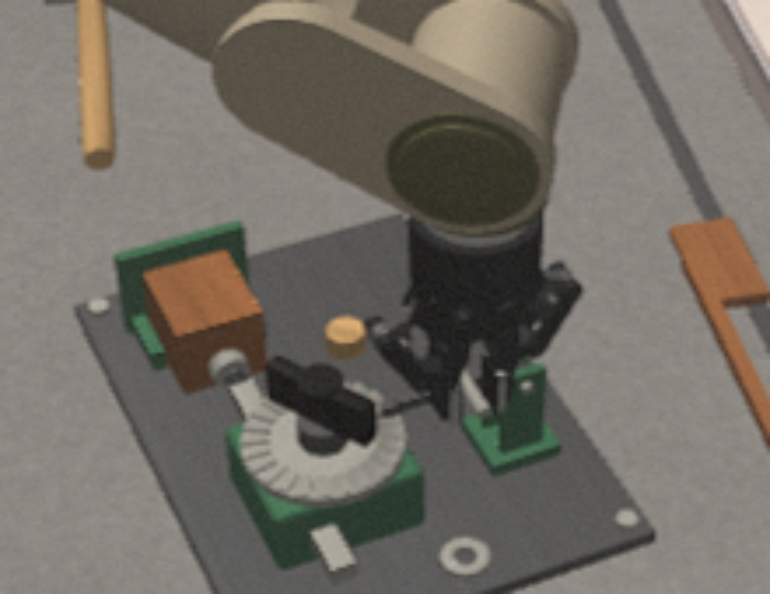

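move_arm([
  [0,0,0,0,0.22,0,0.26],
  [0,0,0,0,0.22,0,0.0],
  [0,0,0,0,0.22,0,0.0],
  [0,0,0,0,0.22,0,0.0],
  [0,0,0,0,0.22,0,0.0],
], grip_force=30)

```text
time_s: 13.35
eef_pos: [559.0, -94.0, 98.1]
ee_rot: [-0.001, 0.628, 0.778, -0.0]
force: [-5.1, -1.8, 5.2]
grip_width: 0.092
```

```bash
python3 go.py 88 -31 95 1.5708; python3 - <<'E'
import numpy as np
a0=np.arctan2(20,-42); 
for p in (.2,.4,.6,.8,1.0,1.2,1.4,1.6,1.75): print(p,(np.hypot(20,42)*np.array([np.cos(a0-p),np.sin(a0-p)])-[-42,20]).round(1))
E
```

```text
t 13.35 press pos 89.2 -31.4 98.1 yaw 1.576 tilt [ 0.001 -0.002] F [-5.1 -1.8  5.2] M [-0.214  0.826  0.011] w 0.092 q [-3.730e-01  5.380e-01  1.532e+00 -1.000e-03  1.073e+00 -5.850e-01] tau6 0.022
rv [-0.002 -0.001  0.006] shift cm [ 0.04 -0.12  0.31]  target [557.8 -93.9  95. ]
0.2 [4.8 7.9]
0.4 [11.1 14.8]
0.6 [18.6 20.2]
0.8 [27.1 24.1]
1.0 [36.1 26.1]
1.2 [45.4 26.4]
1.4 [54.6 24.8]
1.6 [63.2 21.4]
1.75 [69.2 17.8]
```

move_arm([
  [0,0,0,0,0.22,-0.4,0],
  [0,0,0,0,0.48,-0.79,0],
  [0,0,0,0,0.78,-1.15,0],
  [0,0,0,0,1.11,-1.48,0],
  [0,0,0,0,1.11,-1.48,0],
])

```text
time_s: 13.77
eef_pos: [569.9, -91.8, 114.3]
ee_rot: [-0.001, 0.628, 0.778, -0.001]
force: [-8.4, -1.7, 7.3]
grip_width: 0.1
```

```bash
python3 go.py ; python3 - <<'E'
from rig import capture
import pickle,cv2
for n in ("side",):
    c=capture(n)
    f=c["frame"][:,:,::-1]
    if n=="side": f=cv2.resize(f[150:330,180:400],None,fx=3.5,fy=3.3)
    cv2.imwrite(f"pics/{n}23.png",f)
E
```

```text
t 13.77 press pos 100.2 -31.5 114.3 yaw 1.577 tilt [-0.    -0.003] F [-8.4 -1.7  7.3] M [-0.392  1.53  -0.012] w 0.1 q [-0.362  0.539  1.483 -0.002  1.122 -0.574] tau6 0.078
```

View pics/side23.png

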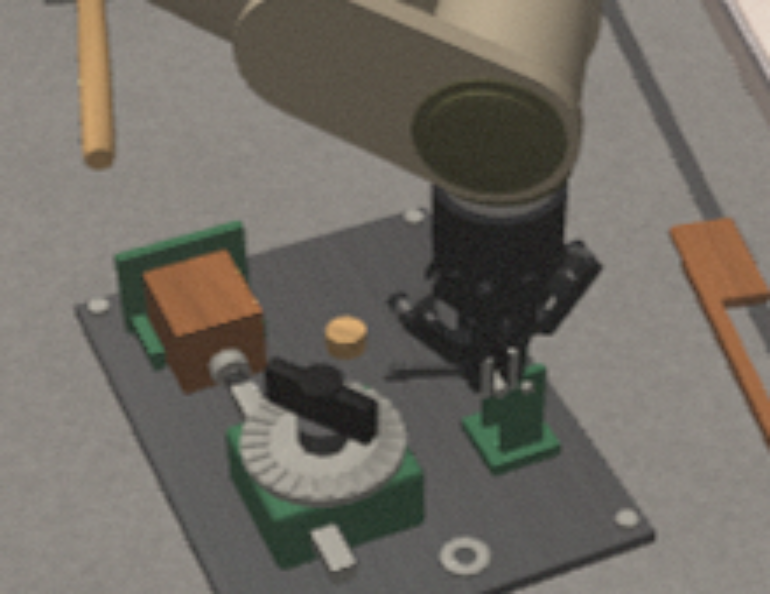

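move_arm([
  [0,0,0,0,0.36,-0.28,0],
  [0,0,0,0,0.75,-0.54,0],
  [0,0,0,0,1.16,-0.75,0],
  [0,0,0,0,1.6,-0.93,0],
  [0,0,0,0,2.05,-1.05,0],
])

```text
time_s: 14.23
eef_pos: [590.3, -87.4, 126.5]
ee_rot: [-0.0, 0.628, 0.778, -0.001]
force: [-3.2, 2.1, 1.3]
grip_width: 0.101
```

```bash
python3 go.py
```

```text
t 14.23 press pos 121.1 -31.4 126.5 yaw 1.577 tilt [-0.001 -0.002] F [-3.2  2.1  1.3] M [ 0.245  0.665 -0.006] w 0.101 q [-0.342  0.564  1.406 -0.002  1.173 -0.555] tau6 -0.037
```

move_arm([
  [0,0,0,0,0.45,0.1,0],
  [0,0,0,0,0.9,0.2,0],
  [0,0,0,0,1.35,0.25,0],
  [0,0,0,0,1.8,0.3,0],
  [0,0,0,0,2.2,0.38,0],
])

```text
time_s: 14.65
eef_pos: [612.7, -82.5, 123.8]
ee_rot: [0.0, 0.628, 0.779, -0.001]
force: [-3.1, 0.1, 5.9]
grip_width: 0.101
```

```bash
python3 go.py ; python3 - <<'E'
from rig import capture
import pickle,cv2
for n in ("side","wrist"):
    c=capture(n)
    f=c["frame"][:,:,::-1]
    if n=="side": f=cv2.resize(f[150:330,180:400],None,fx=3.5,fy=3.3)
    cv2.imwrite(f"pics/{n}24.png",f)
E
```

```text
t 14.65 press pos 144.1 -31.2 123.8 yaw 1.578 tilt [-0.002 -0.001] F [-3.1  0.1  5.9] M [-0.049  0.795  0.018] w 0.101 q [-0.322  0.61   1.335 -0.002  1.196 -0.536] tau6 -0.031
```

View pics/side24.png

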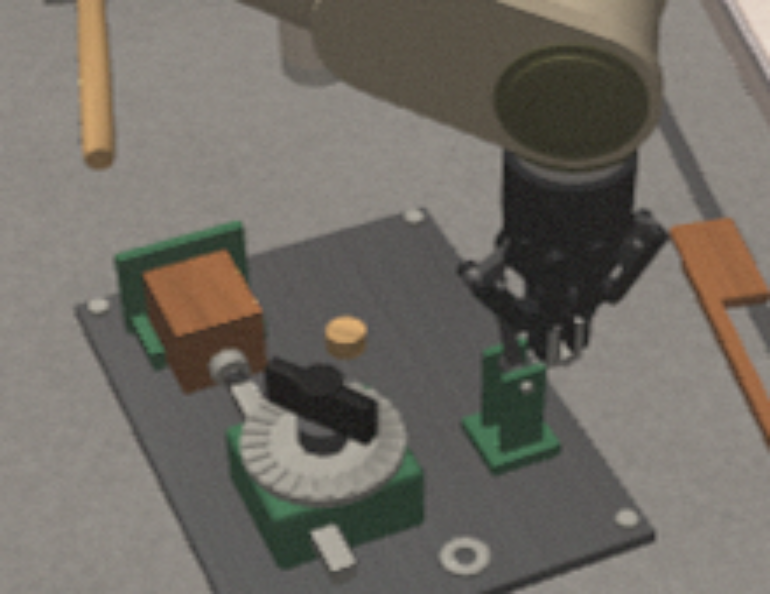

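View pics/wrist24.png

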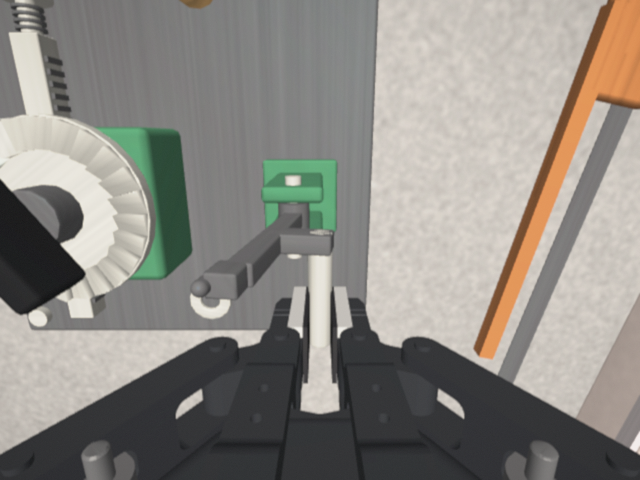

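move_arm([
  [0,0,0,0,0.45,0.18,0],
  [0,0,0,0,0.9,0.38,0],
  [0,0,0,0,1.25,0.58,0],
  [0,0,0,0,1.35,0.65,0],
  [0,0,0,0,1.35,0.65,0],
])

```text
time_s: 15.17
eef_pos: [626.4, -79.6, 116.7]
ee_rot: [0.001, 0.627, 0.779, -0.0]
force: [-1.7, -0.6, 2.8]
grip_width: 0.098
```

```bash
python3 go.py ; python3 - <<'E'
from rig import capture
import pickle,cv2
for n in ("side","wrist"):
    c=capture(n)
    f=c["frame"][:,:,::-1]
    if n=="side": f=cv2.resize(f[150:330,180:400],None,fx=3.5,fy=3.3)
    cv2.imwrite(f"pics/{n}25.png",f)
E
```

```text
t 15.17 press pos 158.1 -31.1 116.7 yaw 1.578 tilt [-0.001  0.   ] F [-1.7 -0.6  2.8] M [-0.023  0.544 -0.002] w 0.098 q [-3.110e-01  6.450e-01  1.295e+00 -1.000e-03  1.200e+00 -5.250e-01] tau6 0.026
```

View pics/wrist25.png

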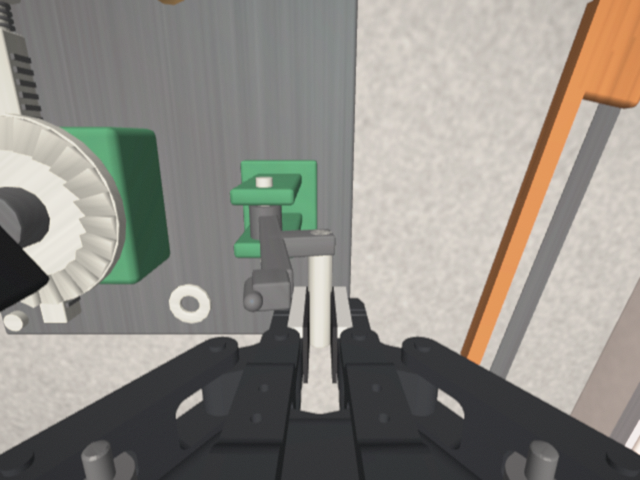

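move_arm([
  [0,0,0,0,0.05,0,0.28],
  [0,0,0,0,0.05,0,0.28],
  [0,0,0,0,0.05,0,0.28],
  [0,0,0,0,0.05,0,0.28],
])

```text
time_s: 15.6
eef_pos: [626.7, -79.5, 116.6]
ee_rot: [0.001, 0.628, 0.779, -0.0]
force: [-0.6, -0.5, 0.5]
grip_width: 0.277
```

```bash
python3 go.py ; python3 - <<'E'
from rig import capture
import pickle,cv2
for n in ("side","wrist"):
    c=capture(n)
    f=c["frame"][:,:,::-1]
    if n=="side": f=cv2.resize(f[150:330,180:400],None,fx=3.5,fy=3.3)
    cv2.imwrite(f"pics/{n}26.png",f)
E
```

```text
t 15.6 press pos 158.4 -31.1 116.6 yaw 1.578 tilt [-0.001  0.   ] F [-0.6 -0.5  0.5] M [-0.036 -0.026  0.028] w 0.277 q [-3.110e-01  6.460e-01  1.294e+00 -1.000e-03  1.200e+00 -5.250e-01] tau6 0.0
```

View pics/wrist26.png

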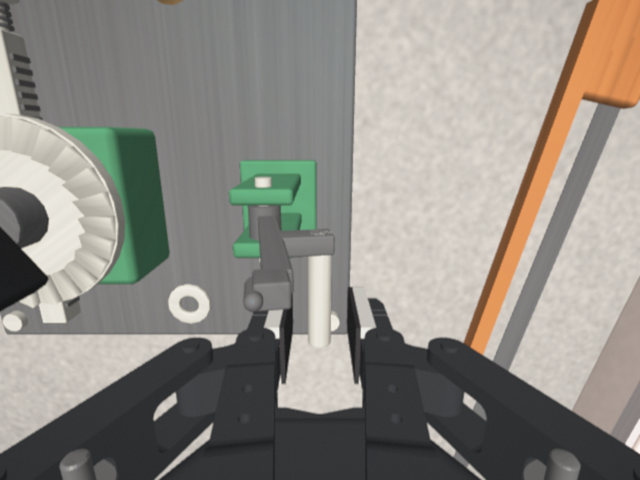

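move_arm([
  [0,0,0,-2,0,0,0.28],
  [0,0,0,-4.2,0,0,0.28],
  [0,0,0,-4.5,0,-3,0.28],
  [0,0,0,-4.5,-1,-7,0.28],
  [0,0,0,-4.5,-2,-8,0.28],
])

```text
time_s: 16.12
eef_pos: [618.1, -128.6, 202.3]
ee_rot: [0.005, 0.628, 0.778, 0.001]
force: [0.4, 0.1, 2.4]
grip_width: 0.279
```

```bash
python3 go.py 0 0 190 2.09
```

```text
t 16.12 press pos 139.9 -77.4 202.3 yaw 1.577 tilt [-0.006  0.007] F [0.4 0.1 2.4] M [ 0.03   0.017 -0.06 ] w 0.279 q [-3.900e-01  5.660e-01  1.196e+00 -1.000e-03  1.370e+00 -6.040e-01] tau6 0.153
rv [ 0.006  0.008 -0.512] shift cm [  7.85 -13.95   1.09]  target [465.3 -81.6 190. ]
```

move_arm([
  [0,0,-0.1,0,-4,0,0.4],
  [0,0,-0.2,1,-8,0,0.4],
  [0,0,-0.3,4,-12,0,0.4],
  [0,0,-0.4,7.5,-13.9,0,0.4],
  [0,0,-0.5,7.8,-13.9,0,0.4],
])

```text
time_s: 16.53
eef_pos: [461.6, -79.1, 200.7]
ee_rot: [0.003, 0.413, 0.911, 0.0]
force: [1.0, 0.2, -0.2]
grip_width: 0.402
```

```bash
python3 go.py 0 0 150 2.09; python3 - <<'E'
from rig import capture
import pickle,cv2
for n in ("side","wrist","top"):
    c=capture(n); pickle.dump(c,open(n+"27.pkl","wb"))
    f=c["frame"][:,:,::-1]
    if n=="side": f=cv2.resize(f[150:330,180:400],None,fx=3.5,fy=3.3)
    if n=="top": f=cv2.resize(f[200:340,245:415],None,fx=4.5,fy=4.2)
    cv2.imwrite(f"pics/{n}27.png",f)
E
```

```text
t 16.53 press pos -3.1 3.2 200.7 yaw 2.083 tilt [-0.006  0.003] F [ 1.   0.2 -0.2] M [ 0.018 -0.011 -0.017] w 0.402 q [-0.421  0.213  1.712  0.     1.21  -1.139] tau6 1.619
rv [ 0.003  0.006 -0.007] shift cm [-0.4   0.1   5.07]  target [465.3 -81.6 150. ]
```

View pics/wrist27.png

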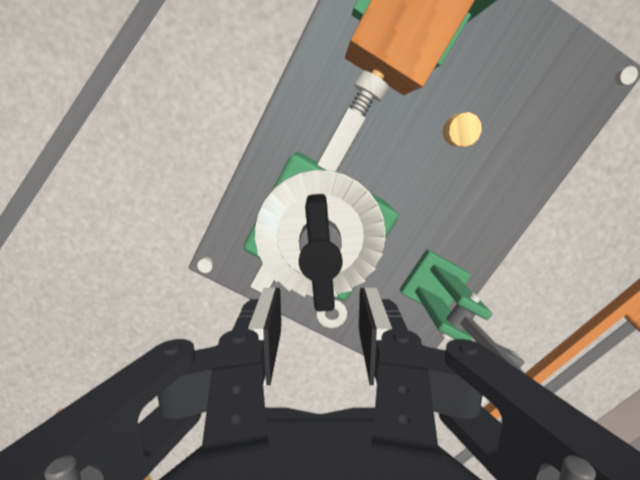

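View pics/side27.png

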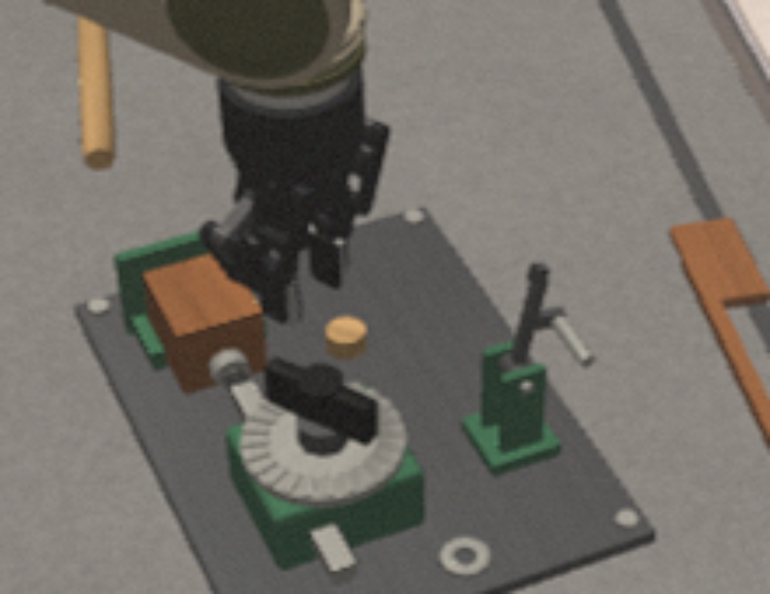

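```bash
python3 go.py 1.3 -1 103 2.15
```

```text
t 16.68 press pos 0.6 -0.4 201.5 yaw 2.076 tilt [-0.01   0.004] F [-0.3 -0.9  0. ] M [ 0.015  0.049 -0.006] w 0.398 q [-4.220e-01  2.200e-01  1.701e+00 -1.000e-03  1.210e+00 -1.134e+00] tau6 -0.445
rv [ 0.004  0.01  -0.074] shift cm [ 0.02 -0.01  9.85]  target [466.8 -82.3 103. ]
```

move_arm([
  [0,0.01,-0.03,0,0,3,0.45],
  [0,0.01,-0.074,0,0,6,0.45],
  [0,0.01,-0.074,0,0,8.5,0.45],
  [0,0.01,-0.074,0,0,9.8,0.45],
  [0,0.01,-0.074,0,0,9.8,0.45],
])

```text
time_s: 17.1
eef_pos: [466.5, -82.7, 100.7]
ee_rot: [-0.002, 0.384, 0.923, 0.002]
force: [-1.0, 0.0, -0.5]
grip_width: 0.455
```

```bash
python3 chk.py w28; python3 go.py 1.3 -1 103 2.15
```

```text
t 17.25 press pos 2.3 -2.0 104.3 yaw 2.148 tilt [-0.002  0.004] F [ 1.1  0.1 -0.6] M [ 0.001 -0.005  0.02 ] w 0.449 q [-0.425  0.352  1.809  0.004  0.977 -1.212] tau6 0.02
Mz [-0.021  0.017 -0.121  0.02 ] mean -0.026
t 17.25 press pos 2.3 -2.0 104.3 yaw 2.148 tilt [-0.002  0.004] F [ 1.1  0.1 -0.6] M [ 0.001 -0.005  0.02 ] w 0.449 q [-0.425  0.352  1.809  0.004  0.977 -1.212] tau6 0.02
rv [ 0.004  0.002 -0.002] shift cm [ 0.14 -0.03  0.13]  target [466.8 -82.3 103. ]
```

View pics/w28.png

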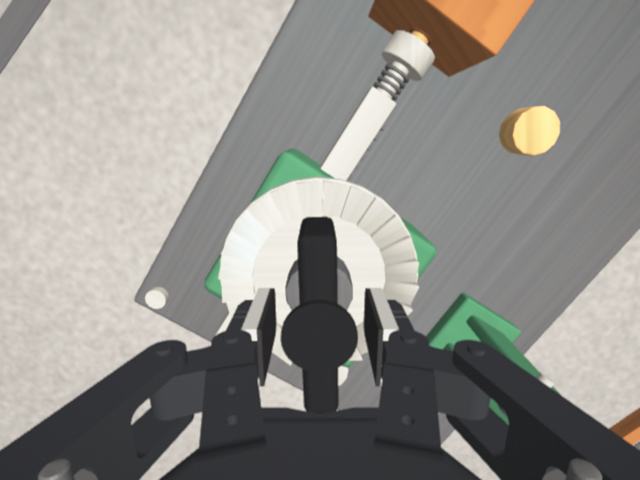

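move_arm([
  [0,0,0,0.1,0,0.1,0],
  [0,0,0,0.1,0,0.1,0],
  [0,0,0,0.1,0,0,0],
  [0,0,0,0.1,0,0,0],
  [0,0,0,0.1,0,0,0],
], grip_force=60)

```text
time_s: 17.67
eef_pos: [467.5, -83.1, 104.5]
ee_rot: [0.002, 0.383, 0.924, 0.001]
force: [0.5, -5.3, -5.2]
grip_width: 0.148
```

```bash
python3 go.py 1.3 -1 103 3.1416
```

```text
t 17.67 press pos 1.8 -1.9 104.5 yaw 2.148 tilt [-0.004  0.004] F [ 0.5 -5.3 -5.2] M [-0.831 -0.08   0.048] w 0.148 q [-0.425  0.35   1.811  0.003  0.975 -1.211] tau6 0.062
rv [ 0.002  0.005 -0.993] shift cm [0.11 0.   0.15]  target [466.8 -82.3 103. ]
```

move_arm([
  [0,0,-0.06,0,0,0,0],
  [0,0,-0.12,0,0,0,0],
  [0,0,-0.18,0,0,0,0],
  [0,0,-0.24,0,0,0,0],
  [0,0,-0.3,0,0,0,0],
])

```text
time_s: 18.08
eef_pos: [467.7, -82.8, 104.5]
ee_rot: [0.003, 0.24, 0.971, 0.001]
force: [4.8, 2.0, -6.2]
grip_width: 0.15
```

```bash
python3 chk.py w29
```

```text
t 18.23 press pos 2.1 -1.7 104.5 yaw 2.447 tilt [-0.005  0.003] F [ 3.8  3.3 -7.2] M [ 0.409 -0.666  0.081] w 0.151 q [-0.424  0.35   1.811  0.003  0.975 -1.509] tau6 -0.244
Mz [-0.084  0.076  0.091  0.081] mean 0.041
```

View pics/w29.png

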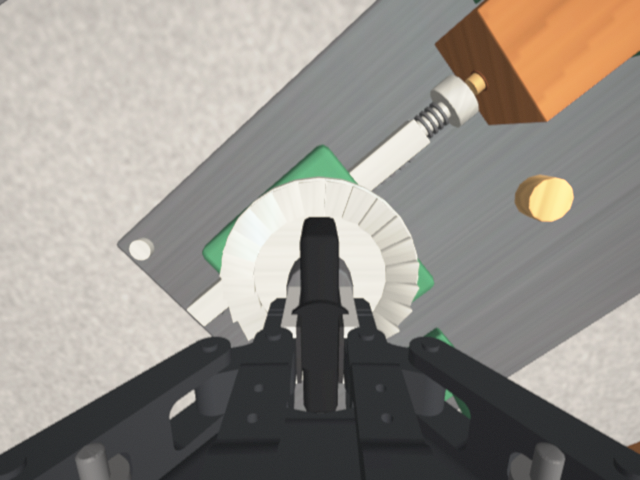

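Knob follows and the ram withdraws (pad at (455,100), leaving the dowel). Continuing back to the stop.

move_arm([
  [0,0,-0.08,0,0,0.05,0],
  [0,0,-0.16,0,0,0.05,0],
  [0,0,-0.24,0,0,0.05,0],
  [0,0,-0.32,0,0,0.05,0],
  [0,0,-0.4,0,0,0.05,0],
])

```text
time_s: 18.65
eef_pos: [467.9, -82.2, 104.4]
ee_rot: [0.003, 0.043, 0.999, 0.001]
force: [2.2, 5.4, -1.2]
grip_width: 0.151
```

```bash
python3 go.py
```

```text
t 18.65 press pos 2.4 -1.1 104.4 yaw 2.848 tilt [-0.006  0.002] F [ 2.2  5.4 -1.2] M [ 1.025 -0.221 -0.112] w 0.151 q [-0.424  0.35   1.811  0.005  0.975 -1.91 ] tau6 1.174
```

move_arm([
  [0,0,-0.06,0,0,0,0],
  [0,0,-0.12,0,0,0,0],
  [0,0,-0.18,0,0,0,0],
  [0,0,-0.22,0,0,0,0],
  [0,0,-0.25,0,0,0,0],
])

```text
time_s: 19.07
eef_pos: [467.9, -81.7, 104.5]
ee_rot: [0.003, -0.081, 0.997, 0.001]
force: [2.8, 3.0, -5.7]
grip_width: 0.154
```

```bash
python3 chk.py w30
```

```text
t 19.22 press pos 2.5 -0.7 104.5 yaw -3.188 tilt [-0.007  0.001] F [ 2.9  4.2 -4.9] M [ 0.817 -0.297  0.077] w 0.153 q [-0.423  0.35   1.811  0.006  0.975 -2.158] tau6 -0.046
Mz [-0.069  0.02   0.032  0.077] mean 0.015
```

View pics/w30.png

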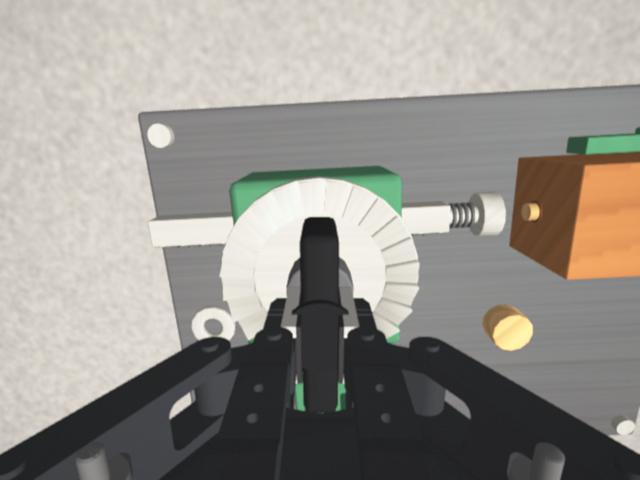

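move_arm([
  [0,0,-0.02,0,0,0,0],
  [0,0,-0.04,0,0,0,0],
  [0,0,-0.05,0,0,0,0],
  [0,0,-0.05,0,0,0,0],
])

```text
time_s: 19.55
eef_pos: [467.9, -81.7, 104.5]
ee_rot: [0.003, -0.105, 0.994, 0.001]
force: [3.1, 3.8, -5.6]
grip_width: 0.15
```

```bash
python3 chk.py w31
```

```text
t 19.7 press pos 2.5 -0.6 104.5 yaw -3.138 tilt [-0.007  0.001] F [ 2.7  3.5 -4.7] M [ 0.652 -0.288 -0.183] w 0.151 q [-0.423  0.35   1.812  0.006  0.975 -2.208] tau6 -0.165
Mz [-0.122 -0.102 -0.151 -0.183] mean -0.139
```

move_arm([
  [0,0,-0.01,0,0,0,0],
  [0,0,-0.02,0,0,0,0],
  [0,0,-0.03,0,0,0,0],
])

```text
time_s: 19.95
eef_pos: [468.1, -81.7, 104.5]
ee_rot: [0.004, -0.12, 0.993, 0.001]
force: [4.0, 3.7, -4.6]
grip_width: 0.147
```

```bash
python3 chk.py w32
```

```text
t 20.1 press pos 2.7 -0.6 104.5 yaw -3.109 tilt [-0.008  0.001] F [ 3.1  3.6 -5.7] M [ 0.55  -0.518 -0.958] w 0.154 q [-0.423  0.35   1.811  0.007  0.975 -2.237] tau6 -0.975
Mz [-1.012 -0.953 -0.913 -0.958] mean -0.959
```

move_arm([
  [0,0,0.03,0,0,0,0],
  [0,0,0.03,0,0,0,0.45],
  [0,0,0.03,0,0,0,0.45],
  [0,0,0.03,0,0,0,0.45],
  [0,0,0.03,0,0,0,0.45],
])

```text
time_s: 20.52
eef_pos: [468.2, -82.0, 104.9]
ee_rot: [0.004, -0.105, 0.994, 0.001]
force: [0.3, -0.7, -0.4]
grip_width: 0.45
```

move_arm([
  [0,0,0,0,0,-2.5,0.45],
  [0,0,0,0,0,-6,0.45],
  [0,0,0,0,0,-10,0.45],
  [0,0,0,1,0,-12,0.45],
  [0,0,0,2,0,-13,0.45],
])

```text
time_s: 20.93
eef_pos: [448.4, -87.0, 238.1]
ee_rot: [0.006, -0.106, 0.994, -0.001]
force: [-0.7, -0.1, 0.8]
grip_width: 0.448
```

move_arm([
  [0,0,0,3,0,0,0.45],
  [0,0,0,6,0,0,0.45],
  [0,0,0,7,0,0,0.45],
  [0,0,0,7,0,0,0.45],
  [0,0,0,7,0,0,0.45],
])

```text
time_s: 21.35
eef_pos: [380.3, -101.9, 237.7]
ee_rot: [0.007, -0.105, 0.994, -0.001]
force: [-1.0, 0.2, -0.5]
grip_width: 0.449
```

```bash
python3 go.py; python3 - <<'E'
from rig import capture
import pickle,cv2
for n in ("side","wrist"):
    c=capture(n)
    f=c["frame"][:,:,::-1]
    if n=="side": f=cv2.resize(f[150:330,180:400],None,fx=3.5,fy=3.3)
    cv2.imwrite(f"pics/{n}33.png",f)
E
```

```text
t 21.35 press pos -87.4 -2.4 237.7 yaw -3.138 tilt [-0.013 -0.004] F [-1.   0.2 -0.5] M [-0.01   0.037  0.013] w 0.449 q [-0.566  0.003  1.848  0.007  1.279 -2.35 ] tau6 -0.078
```

View pics/side33.png

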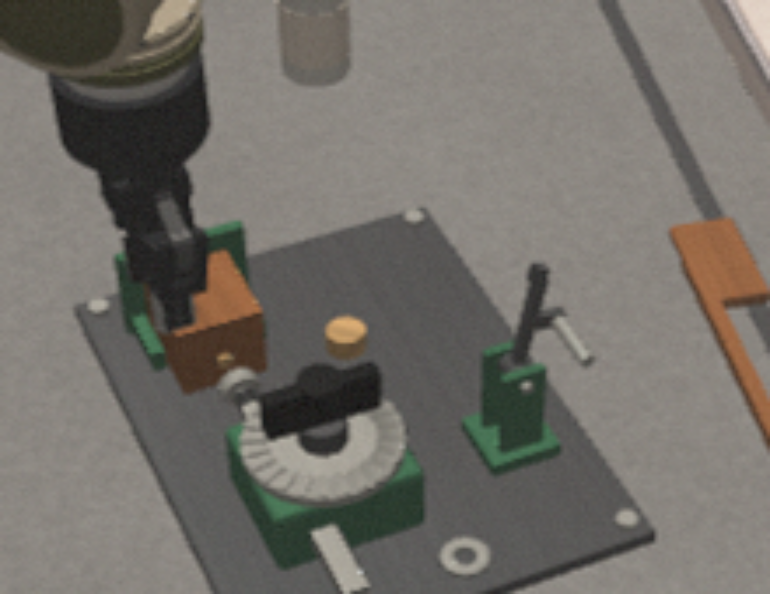

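View pics/wrist33.png

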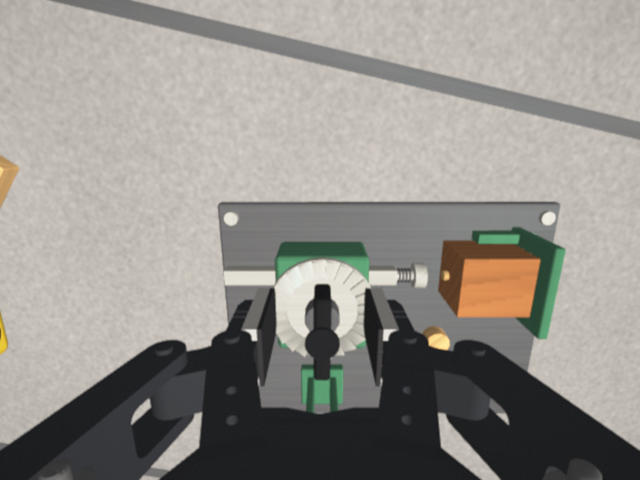

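```bash
python3 -c "
from rig import job
print(job.finish_job())"
```

```text
the job is handed in; nothing more can be done
None
```

The dowel is pressed home, the pawl is thrown back and the knob is wound to its stop. I handed the job in at about 21 s of the 72 s allowed.

- **Pressing:** I turned the knob clockwise in small steps. The torque read about 0.19 N m while the dowel slid, then climbed at about 1.05 rad. I held it at about 1.12 rad with roughly 0.40 N m, which I put at about 20 N on the dowel. The force between pad and dowel is not measured directly, so that figure comes from the wrist torque.
- **Letting go:** Before releasing I turned the tool back 0.03 rad. The torque did not fall as I expected (about 0.41 N m instead of about 0.30). I don't know why, possibly grip compliance. When the grip opened, the knob sprang back to about 1.0 rad and held there.
- **Pawl:** I gripped its finger pin and swung it over to about 1.72 rad. After release it stayed back.
- **Winding back:** I turned the knob counter-clockwise until the stop was firm, at −0.96 N m.

**Last checks:** The final side and wrist pictures show:
- the bar lying along the press's x axis, as at the start;
- the pawl standing back;
- the dowel short in its block with the pad withdrawn;
- the plug and washer where they were, and the gripper clear of everything.

I did not measure how far the dowel sticks out, and I did not check the other bystanders closely at the end. The arm stayed clear of them throughout.

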